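Check pressure dies on the height gauge and lay them on the skid

ROBOT

A 6-joint arm with a two-finger parallel gripper is mounted at the origin on the work surface. World frame = base frame: x ahead of the robot, y to its left, z up, the work surface at z = 0. Lengths are in m, angles in rad, forces in N, time in s.
With the tool pointing down it reaches from about 0.25 to 0.8 m from the base axis. Payload 8.5 kg.
Tool frame: the origin (TCP) lies on the mounting face of the last link; the fingertips stand arm.tip_extent ahead of it and the grasp point (between the pads) lies 155 mm ahead of it (arm.tip_extent is the distance from the TCP to the fingertips, in m); z points along the fingers, y is the line along which they close (so a half turn about z gives the same grasp; the last joint's range is limited). The gripper opens to 85 mm and grips with 20 to 120 N. Pads are 22 mm wide; open, the fingers measure 114 mm over their backs; the gripper's body (76 mm by 85 mm) begins 54 mm behind the grasp point. The pads swing forward as they close: fully open they stand 13 mm farther back than shut.
Start: joints at [1.258, 0.238, -0.013, 1.319, 0, 1.571], TCP at [0.162, 0.5, 0.405] pointing down, gripper open.
Joint ranges: [-2.66, 2.66], [-1.03, 1.9], [-1.14, 1.46], [-1.82, 2.27], [-1.45, 1.34], [-3.14, 3.14]. Speed limits (rad/s): [2.22, 2.22, 2.79, 3.14, 3.14, 3.14].

INTERFACE

Orientations are given as a rotation vector (axis times angle).
In Python, from workcell import arm gives the robot as it stands. The module is installed in compiled form; this text tells all that it offers.
- The arm moves only by the tool play_rows, never from a script. Its arguments are lists of equal length, an entry for each row: "rotation": the turn, a rotation vector about the tool's x, y, z in degrees, a list of three; "delta_pos": the shift along the tool's x, y, z in m, a list of three; "fingers": the opening, from -1 (shut) to 1 (fully open). A call has exactly 10 rows; each row is the pose to reach, as a shift and turn from the pose commanded when the call began, along the tool's axes at that moment; what a row does not reach only later rows make up. A row lasts 1/12 s, in which the tool goes at most 41.7 mm and 7.16 degrees, less where a joint would pass 70% of its speed; a pose out of reach is approached as far as the arm can. A call with a gripper value outside its range is refused whole. The fingers move at their own pace and stop on an object; the grip force is fixed at half the most. Time passes only in rows, so rows that repeat a pose let the fingers close, or fill a call up. It gives the time, the measured TCP pose, the force, the opening and the grip force at its end, in the units of the state.
- arm.get_obs(): the state, without advancing time (a new reading comes with each control period).
- arm.snapshot(name): name is "scene" or "top" or "wrist"; returns a dict with "img" (420x560x3 uint8, red, green, blue), "depth" (420x560 float32, m along the optical axis (not along the pixel's ray), 0 where there is no reading), "fx", "fy", "cx", "cy" (pixels), "eye" and "orientation" of the camera in the world. Camera axes: x right, y up, looking along -z (the intrinsics and any distortion apply to the point x, -y, -z); pixel columns grow to the right and rows downward; lengths in m; the calibration is good to about 2 mm. A picture is of the moment at which its call begins.
- arm.hand_in(): hands the job in; it is judged then, once.
The state is a dict: "t": time; "joint_positions": joint angles; "dq": joint speeds; "joint_torque": joint torques, N m; "ee_pos": TCP position; "orientation": TCP orientation; "force": force on the tool from outside, world axes, zero at the start; "moment": the same for the moment, N m; "finger_gap": finger opening in m; "finger_force": force on a finger pad.
Only numpy, scipy, OpenCV 4.12 (cv2) and the standard library are available. Lean on these libraries where they do the work, as an engineer would, in place of code of your own. Each camera call takes 0.05 s, during which the arm holds its last target. There are 200 camera calls.

TASK

Check the two or three loose pressure dies on the height gauge one at a time, from the tallest down to the lowest: stand each one on the gauge base with an end of its tongue under the foot, let go of it, press the knob gently down until the foot sits on the tongue and hold it there for about a second so that the height can be read, then let the foot rise. Lay the checked dies tongue up on the skid, one squarely in each free outline, to carry on the pinwheel layer begun by the die already there, which stays in its place; leave the other tooling alone.

Things in the scene. Friction and masses are not known exactly. Their poses are not given: they have to be found in the camera images.
- die_a: pressure die, the tallest kind: a blue grooved bar 160 long (its x), 50 wide and 44 high, with a bright tongue 22 wide and 24 high along the whole middle of its top, so 68 high in all; about 0.56 kg. Origin: centre of its underside, z up. Which way round it lies, and where its groove faces, does not matter. Stands tongue up on the bench, or may be absent
- die_b: pressure die, the second tallest kind: a blue grooved bar 160 long (its x), 50 wide and 36 high, with a bright tongue 22 wide and 24 high along the whole middle of its top, so 60 high in all; about 0.50 kg. Origin: centre of its underside, z up. Which way round it lies, and where its groove faces, does not matter. Stands tongue up on the bench, or may be absent
- die_c: pressure die, the second lowest kind: a blue grooved bar 160 long (its x), 50 wide and 28 high, with a bright tongue 22 wide and 24 high along the whole middle of its top, so 52 high in all; about 0.45 kg. Origin: centre of its underside, z up. Which way round it lies, and where its groove faces, does not matter. Stands tongue up on the bench, or may be absent
- die_d: pressure die, the lowest kind: a blue grooved bar 160 long (its x), 50 wide and 20 high, with a bright tongue 22 wide and 24 high along the whole middle of its top, so 44 high in all; about 0.39 kg. Origin: centre of its underside, z up. Which way round it lies, and where its groove faces, does not matter. Stands tongue up on the bench, or may be absent
- die_laid: the die already laid on the skid, in the outline slot_far: the same as die_c (52 high in all), already checked and to be left where it is. Origin: centre of its underside, x along its length
- gauge: height gauge, fixed: a steel base plate 300 x 140 x 16 (x along its length), a guide post at its +x end. Origin: centre of the base's underside. The part stands on the base in the marked outline, its length along gauge x. Post, scale plate and cross-arm lie beyond gauge x = 8 mm; foot and stem hang from the arm at x = 20 mm, so bring a part in from the -x side, below the foot
- gauge_seat (a point): on the base's top face, centre of the outline marked for a part (gauge x = -50 mm, 16 mm above the bench). A die centred here reaches 10 mm past the foot's axis
- gauge_slide (a joint): the gauge's reading: height of the foot's underside above the base's top face, m. 0.1 = fully up, where its spring holds it. Pressing the knob brings arm and foot straight down, against about 1.5 N at the top, rising by 0.5 N per 10 mm; let go, it rises again
- gauge_foot (a point): centre of the underside of the foot, a steel disc 18 in diameter, 8 thick, on a stem 70 long under the end of the cross-arm, 90 mm from the knob's axis; 116 mm above the bench when up
- gauge_knob (a point): centre of the top of the black press knob, 38 in diameter, 119 mm above the foot's underside, on the post's axis; nothing stands above it
- skid: small pallet slab, fixed: a plywood deck 290 x 290 on bearers, its top 35 mm above the bench, with four 160 x 50 places outlined in black paint as a pinwheel (each end butts on the next one's side, 8 mm gaps, open square in the middle). Origin: centre of its underside
- slot_near (a point): on the deck, centre of the outline nearest the robot; its length lies along the skid's y
- slot_left (a point): on the deck, centre of the outline on the left; its length lies along the skid's x
- slot_right (a point): on the deck, centre of the outline on the right; its length lies along the skid's x
- slot_far (a point): on the deck, centre of the far outline, taken by die_laid from the start; its length lies along the skid's y
- hex_key: a black L-shaped hex key, about 110 x 28 x 8 (mm): other tooling on the bench, to be left alone. Origin: underside
- lever_clamp: a blue block with a black clamping lever, 90 high (mm): other tooling on the bench, to be left alone. Origin: underside
- mandrel: a steel mandrel rod, 170 long, 28 thick, lying down (mm): other tooling on the bench, to be left alone. Origin: underside
- masking_tape: a roll of masking tape, 100 diameter, 25 high (mm): other tooling on the bench, to be left alone. Origin: underside
Things that resemble listed ones, but are neither listed nor needed, are in the scene too. What is shaped like the die_laid but orange is not meant. What is shaped like the die_c but green is not meant.

How it is judged:
By the outcome, as a careful person would: the job done as asked, in the order asked, and still so for the second after the job is handed in, with the robot touching nothing.
Of die_a, die_b, die_c, die_d only 2 to 3 are there at a start; the rules pass over those that are not, and their reading is None.
At some moment in a run one of die_a, die_b, die_c, die_d may be knocked a few centimetres aside while the robot is not near it.
Once in a run the grip may slacken for a moment while it holds something.
It also fails if it takes over 210 s, if anything falls off the work surface, if the arm or the gripper's body presses on something with over 40 N, if the wrist force passes 120 N, or if a joint passes its speed limit or range.

## Working session

There is one attempt and no reset: what is moved stays moved. The work goes in short steps, Python scripts to look and compute and a tool call to move; the robot and the scene stay as the last step left them, time stands still between calls to the robot, and variables do not carry over. Pictures are saved under pics/ and viewed, at most 14 in all, crops included, and the job is handed in when it is done.

Besides the shell and the picture viewer there is one more tool, called after ">>>" as name(argument=value, ...), one argument or row to a line, values as JSON. play_rows: Moves the arm, as the interface text tells. Its arguments: {"type":"object","properties":{"rotation":{"type":"array","items":{"type":"array","items":{"type":"number"}}},"delta_pos":{"type":"array","items":{"type":"array","items":{"type":"number"}}},"fingers":{"type":"array","items":{"type":"number"}}},"required":["rotation","delta_pos","fingers"]}

```bash
mkdir -p pics; python3 - <<'E'
from workcell import arm
import cv2,numpy as np,pickle
o=arm.get_obs();print(o,arm.tip_extent)
for n in ["scene","top"]:
    s=arm.snapshot(n);pickle.dump(s,open(n+".pkl","wb"));cv2.imwrite(f"pics/{n}0.png",s["img"][:,:,::-1])
    print(n,s["fx"],s["fy"],s["cx"],s["cy"],s["eye"],s["orientation"],[k for k in s])
E
```

```text
{'t': 0.0, 'joint_positions': array([ 1.25801541e+00,  2.38783207e-01, -1.42484095e-02,  1.31919515e+00,
       -1.33849137e-05,  1.57079228e+00]), 'dq': array([ 0.00044416,  0.0009182 , -0.00126154,  0.00034365,  0.00055861,
        0.00210133]), 'joint_torque': array([ 2.80471031e-03, -5.38783479e+01,  3.46433651e+01,  1.87682913e-02,
        1.85845374e-04, -1.06823478e-05]), 'ee_pos': array([0.16149721, 0.49937253, 0.40407845]), 'orientation': array([-4.89275744e-01, -3.10304559e+00,  2.22263957e-03]), 'force': array([-0.4736166 , -0.06378354,  0.30505463]), 'moment': array([ 0.05604265, -0.02258048,  0.04431891]), 'finger_force': 0.0, 'finger_gap': 0.0853303441273163} 0.1734
scene 425.91007170888554 425.91007170888554 274.43748672715986 213.0409973934946 [0.86250166 0.56019141 0.87720639] [0.30432187 0.95738896 2.42014038] ['img', 'depth', 'fx', 'fy', 'cx', 'cy', 'eye', 'orientation']
top 384.7371902501782 384.7371902501782 277.5864241886182 210.34265667470868 [ 0.36200418 -0.02742933  1.22685123] [ 0.0648986  -0.09866243 -1.58076087] ['img', 'depth', 'fx', 'fy', 'cx', 'cy', 'eye', 'orientation']
```

View pics/top0.png

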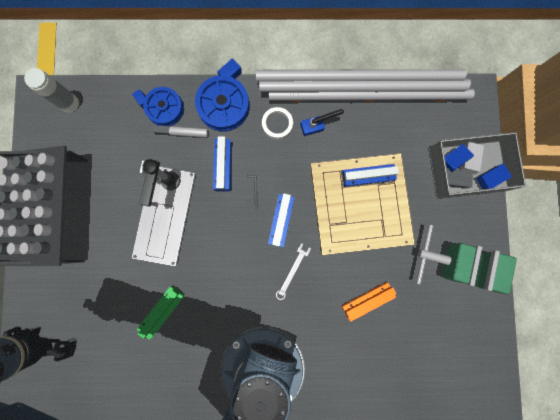

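View pics/scene0.png

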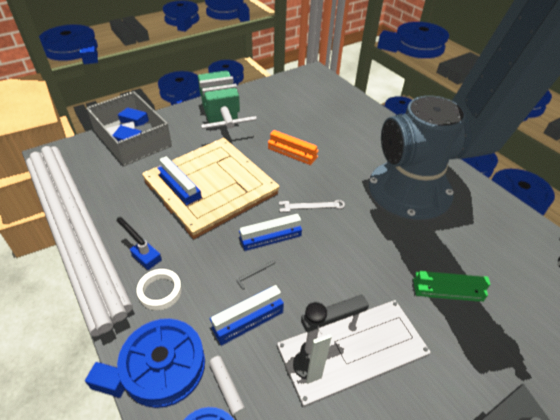

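The two views show loose blue bars with bright tongues at top px (222,164) and (281,220). Look-alikes:
- die_laid on the skid (370,175)
- orange bar (370,301)
- green bar (160,312)
- blue blocks in the bin (465,165)
- blue reels (163,104) and (221,100)
- lever clamp (320,123)

By description I choose the first two. The gauge is at (163,215) with its knob near (150,167), and the skid is at (362,205).

```bash
cat > h.py <<'E'
import numpy as np,cv2,pickle
from scipy.spatial.transform import Rotation as R
def rays(s,uv):
    uv=np.atleast_2d(uv).astype(float)
    d=np.c_[(uv[:,0]-s["cx"])/s["fx"],-(uv[:,1]-s["cy"])/s["fy"],-np.ones(len(uv))]
    return d@R.from_rotvec(s["orientation"]).as_matrix().T
def plane(s,uv,z):
    d=rays(s,uv);e=np.array(s["eye"]);return e+d*((z-e[2])/d[:,2])[:,None]
def cloud(s):
    h,w=s["depth"].shape;v,u=np.mgrid[:h,:w]
    d=rays(s,np.c_[u.ravel(),v.ravel()]);return (np.array(s["eye"])+d*s["depth"].ravel()[:,None]).reshape(h,w,3)
def tri(s1,p1,s2,p2):
    a=rays(s1,p1)[0];b=rays(s2,p2)[0];A=np.c_[a,-b];e=np.array(s2["eye"])-np.array(s1["eye"])
    k=np.linalg.lstsq(A,e,rcond=None)[0];x=s1["eye"]+a*k[0];y=s2["eye"]+b*k[1];return (x+y)/2,np.linalg.norm(x-y)
def white(s): 
    hsv=cv2.cvtColor(s["img"],cv2.COLOR_RGB2HSV);return ((hsv[...,2]>170)&(hsv[...,1]<70)).astype(np.uint8)
def comp(m,uv):
    n,l,st,c=cv2.connectedComponentsWithStats(m,connectivity=4);return (l==l[uv[1],uv[0]]).astype(np.uint8)
def rect(m):
    c=max(cv2.findContours(m,cv2.RETR_EXTERNAL,cv2.CHAIN_APPROX_NONE)[0],key=cv2.contourArea);return cv2.boxPoints(cv2.minAreaRect(c)),c
E
python3 - <<'E'
from h import *
t=pickle.load(open("top.pkl","rb"));s=pickle.load(open("scene.pkl","rb"))
ct,cs=cloud(t),cloud(s)
def info(n,s,c,uv):
    m=comp(white(s),uv);P=c[m>0];z=np.median(P[:,2]);Q=P[abs(P[:,2]-z)<.004]
    r=cv2.minAreaRect((plane(s,np.argwhere(m)[:,::-1],z)[:,:2]*1000).astype(np.float32))
    ys,xs=np.nonzero(m);print(n,m.sum(),"px",xs.mean().round(1),ys.mean().round(1),"z",z.round(4),"rect",np.round(r[0],1),np.round(r[1],1),round(r[2],1))
    return (xs.mean(),ys.mean())
for n,a,b in [("d1",(222,158),(250,310)),("d2",(284,212),(270,229)),("laid",(370,175),(180,180)),("gauge",(150,240),(400,340))]:
    p=info(n+" top",t,ct,a);q=info(n+" scene",s,cs,b);print("   tri",tri(t,p,s,q))
for n,uv in [("deck",(362,200)),("bench",(240,260)),("knob",(150,167)),("green",(160,312)),("orange",(370,300))]: print(n,ct[uv[1],uv[0]])
big=lambda s,x0,x1,y0,y1,n:cv2.imwrite(n,cv2.resize(s["img"][y0:y1,x0:x1,::-1],None,fx=4,fy=4,interpolation=cv2.INTER_CUBIC))
a=cv2.resize(t["img"][120:280,120:310,::-1],None,fx=4,fy=4,interpolation=2)
cv2.imwrite("pics/crop1.png",a[:600])
b=cv2.resize(s["img"][215:400,195:435,::-1],None,fx=3.2,fy=3.2,interpolation=2);cv2.imwrite("pics/crop2.png",b)
E
```

```text
d1 top 389 px 220.2 161.8 z 0.0679 rect [635.5 120.5] [ 23.4 159.3] 88.8
d1 scene 194904 px 304.7 194.3 z 0.0 rect [  16.1 -491.5] [2159.7 3028.9] 60.3
   tri (array([0.54025059, 0.10894275, 0.35312582]), np.float64(0.07272635622239404))
d2 top 396 px 281.0 219.5 z 0.0514 rect [457.4 -64. ] [ 23.3 161.2] 77.0
d2 scene 194904 px 304.7 194.3 z 0.0 rect [  16.1 -491.5] [2159.7 3028.9] 60.3
   tri (array([ 0.4208296 , -0.03552956,  0.17339484]), np.float64(0.07067085289495585))
laid top 405 px 372.1 172.6 z 0.0864 rect [ 594.7 -340.1] [ 28.5 162. ] 5.6
laid scene 1633 px 200.4 172.4 z 0.0351 rect [ 497.5 -383.3] [182.6 229.1] 6.1
   tri (array([ 0.56401362, -0.31575491,  0.10178046]), np.float64(0.062467816045028844))
gauge top 3121 px 163.1 224.5 z 0.0161 rect [477.9 305.8] [138.3 298. ] 78.9
gauge scene 6518 px 364.0 349.8 z 0.0165 rect [478.9 305.6] [141.4 301.1] 79.0
   tri (array([ 0.44933001,  0.31356587, -0.0143365 ]), np.float64(0.0006099677959194463))
deck [ 0.51685013 -0.32066055  0.02913266]
bench [0.33350521 0.06603164 0.00098779]
knob [0.58267394 0.28198705 0.23376906]
green [0.18471824 0.29945462 0.05280419]
orange [ 0.20983    -0.32876889  0.05083789]
```

View pics/crop1.png

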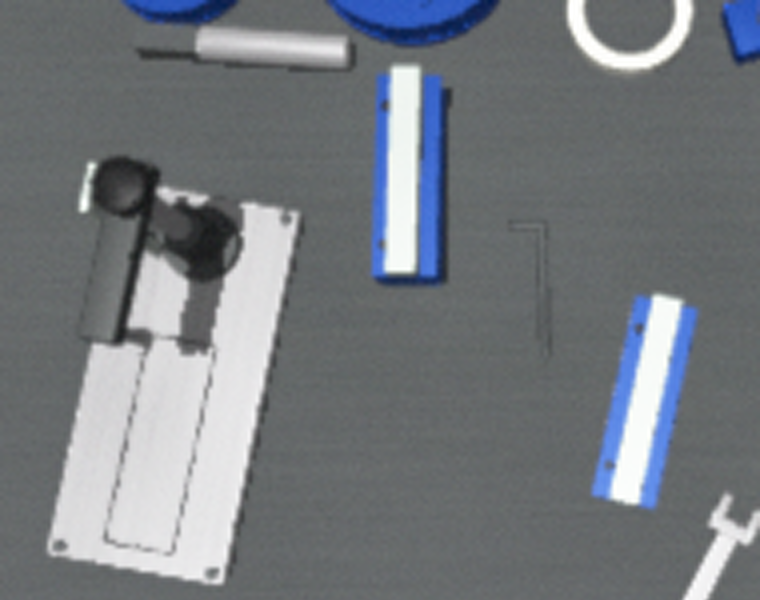

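View pics/crop2.png

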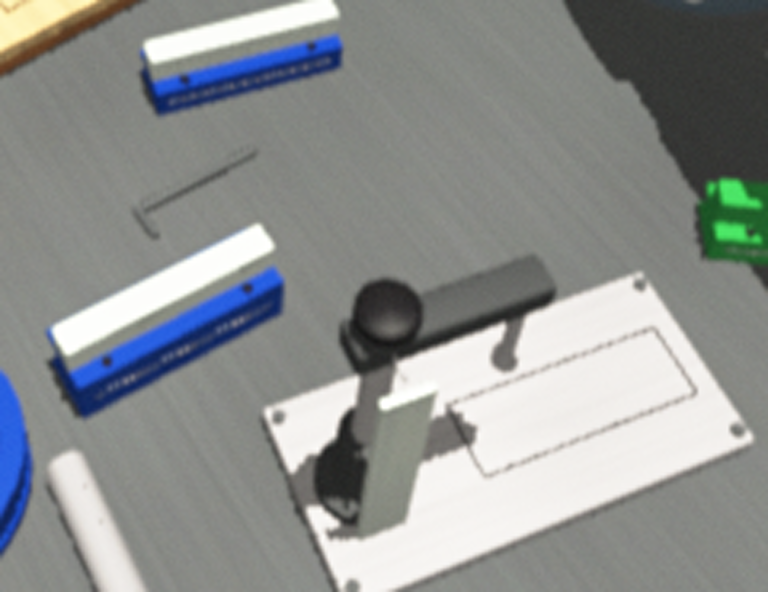

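Crop 1 and crop 2 confirm the choice: both blue bars have a bright tongue. The one at top px (222,164) is about 68 high, so die_a. The one at (281,220) is about 52 high, so die_c. The gauge post and knob are at its far (+x) end, with the foot hanging over the outline. Next I measure the skid and check the heights from two views.

```bash
python3 - <<'E'
from h import *
from workcell import arm
t=pickle.load(open("top.pkl","rb"));s=pickle.load(open("scene.pkl","rb"));ct,cs=cloud(t),cloud(s)
# tongue heights by two views: centroid of top-face = bright & near highest depth
def w2(s,th):
    g=s["img"].min(axis=2);return (g>th).astype(np.uint8)
print("scene px",s["img"][300,250],s["img"][310,250],s["img"][229,270],s["img"][224,270],s["img"][280,320])
for n,a,b in [("d1",(222,158),(252,306)),("d2",(284,212),(270,227))]:
  for th in (200,215,225,235):
    m=comp(w2(t,170),a);q=comp(w2(s,th),b);
    if q.sum()>5000 or w2(s,th)[b[1],b[0]]==0: print(n,th,"bad");continue
    pa=cv2.minAreaRect(rect(m)[1])[0];pb=cv2.minAreaRect(rect(q)[1])[0]
    print(n,th,q.sum(),"tri",tri(t,pa,s,pb),cv2.minAreaRect(rect(q)[1])[1])
for nm,S in(("top",t),("scene",s)):
    hsv=cv2.cvtColor(S["img"],cv2.COLOR_RGB2HSV)
    m=((hsv[...,0]>8)&(hsv[...,0]<30)&(hsv[...,1]>40)&(hsv[...,2]>120)).astype(np.uint8)
    C=cloud(S);m&=((C[...,2]>.02)&(C[...,2]<.05)).astype(np.uint8)
    m=cv2.morphologyEx(m,cv2.MORPH_CLOSE,np.ones((7,7)))
    c=max(cv2.findContours(m,0,1)[0],key=cv2.contourArea)
    z=np.median(C[m>0][:,2])
    r=cv2.minAreaRect((plane(S,c[:,0],.035)[:,:2]*1000).astype(np.float32))
    print(nm,"deck z",z,r)
from workcell import arm
o=arm.get_obs();print(R.from_rotvec(o["orientation"]).as_matrix().round(3))
w=arm.snapshot("wrist");print(w["eye"],R.from_rotvec(w["orientation"]).as_matrix().round(3),w["fx"])
E
```

```text
scene px [253 254 251] [138 142 130] [132 136 126] [252 253 249] [136 138 133]
d1 200 723 tri (array([0.63642702, 0.12029644, 0.06577164]), np.float64(0.0025912525702811817)) (10.28591251373291, 73.34303283691406)
d1 215 678 tri (array([0.63642699, 0.12029648, 0.06577157]), np.float64(0.002591144329815406)) (9.391485214233398, 73.34302520751953)
d1 225 671 tri (array([0.63618223, 0.12036877, 0.06611999]), np.float64(0.0021930438071992644)) (9.391485214233398, 72.89581298828125)
d1 235 629 tri (array([0.63641041, 0.12014367, 0.06632688]), np.float64(0.002870240529284625)) (8.9442720413208, 72.44860076904297)
d2 200 436 tri (array([ 0.45746009, -0.06452927,  0.05129372]), np.float64(0.002443363598855105)) (7.033534049987793, 60.87644958496094)
d2 215 408 tri (array([ 0.45757701, -0.06460137,  0.05070269]), np.float64(0.002618441193684579)) (6.790997505187988, 60.148834228515625)
d2 225 400 tri (array([ 0.45733098, -0.06443404,  0.05145258]), np.float64(0.002149799941831838)) (6.5484619140625, 59.66376495361328)
d2 235 bad
top deck z 0.03452684485188118 ((505.74932861328125, -317.3485412597656), (289.47357177734375, 291.01995849609375), 5.754607200622559)
scene deck z 0.03442292558234228 ((509.56207275390625, -311.1786193847656), (293.4454040527344, 300.196044921875), 5.797999858856201)
[[-0.951  0.308 -0.   ]
 [ 0.308  0.951 -0.001]
 [-0.    -0.001 -1.   ]]
[0.09971608 0.52117962 0.37403277] [[ 0.308 -0.919 -0.244]
 [ 0.951  0.297  0.081]
 [-0.002 -0.257  0.966]] 335.5323833478171
```

Two-view heights are about 66 and 51 mm, against 68 and 52 from depth, so the dies present are die_a and die_c. The skid centre is near (0.506,-0.317), yaw 5.8°. Moving towards die_a.

```bash
cat > plan.py <<'E'
import sys
from h import *
from workcell import arm
def tgt(yang):
    a=np.radians(yang);y=np.array([np.cos(a),np.sin(a),0]);z=np.array([0,0,-1.]);return np.c_[np.cross(y,z),y,z]
def plan(*wps,off=0.155):
    """wps: (x,y,z,yang) of grasp point"""
    o=arm.get_obs();R0=R.from_rotvec(o["orientation"]).as_matrix();p=o["ee_pos"]
    print("t",round(o["t"],2),"tcp",p.round(4),"F",o["force"].round(1),"gap",round(o["finger_gap"],4),"ff",round(o["finger_force"],1),"q6",o["joint_positions"][5].round(2))
    for w in wps:
        T=np.array(w[:3])+[0,0,off]
        print(w,"d",(R0.T@(T-p)).round(4),"rot",np.degrees(R.from_matrix(R0.T@tgt(w[3])).as_rotvec()).round(2))
E
python3 - <<'E'
from plan import *
plan((.3,.35,.29,88.8),(.636,.12,.21,88.8))
E
```

```text
t 0.15 tcp [0.1615 0.4994 0.4042] F [-0.2  0.2 -0.4] gap 0.0855 ff 0.0 q6 1.57
(0.3, 0.35, 0.29, 88.8) d [-0.1777 -0.0996 -0.0407] rot [-6.000e-02 -1.000e-02 -1.672e+01]
(0.636, 0.12, 0.21, 88.8) d [-0.5682 -0.2149  0.0395] rot [-6.000e-02 -1.000e-02 -1.672e+01]
```

>>> play_rows(
  rotation=[
    [0,0,-4],
    [0,0,-8],
    [0,0,-12],
    [0,0,-16.7],
    [0,0,-16.7],
    [0,0,-16.7],
    [0,0,-16.7],
    [0,0,-16.7],
    [0,0,-16.7],
    [0,0,-16.7],
  ],
  delta_pos=[
    [-0.035,-0.02,-0.01],
    [-0.07,-0.04,-0.02],
    [-0.105,-0.06,-0.03],
    [-0.14,-0.08,-0.04],
    [-0.178,-0.1,-0.04],
    [-0.21,-0.11,-0.04],
    [-0.25,-0.122,-0.04],
    [-0.29,-0.132,-0.035],
    [-0.33,-0.143,-0.03],
    [-0.37,-0.155,-0.025],
  ],
  fingers=[1,1,1,1,1,1,1,1,1,1],
)

```text
t: 0.98
ee_pos: [0.4669, 0.2369, 0.4296]
orientation: [0.034, 3.141, 0.0]
force: [1.1, 1.2, 0.4]
finger_gap: 0.0853
finger_force: 0.0
```

```bash
python3 - <<'E'
from plan import *
plan((.636,.12,.21,88.8))
E
```

```text
t 0.98 tcp [0.4669 0.2369 0.4296] F [1.1 1.2 0.4] gap 0.0853 ff 0.0 q6 0.49
(0.636, 0.12, 0.21, 88.8) d [-0.1715 -0.1133  0.0646] rot [ 0.01  0.01 -0.02]
```

>>> play_rows(
  rotation=[
    [0,0,0],
    [0,0,0],
    [0,0,0],
    [0,0,0],
    [0,0,0],
    [0,0,0],
    [0,0,0],
    [0,0,0],
    [0,0,0],
    [0,0,0],
  ],
  delta_pos=[
    [-0.03,-0.02,0.01],
    [-0.06,-0.04,0.02],
    [-0.09,-0.06,0.03],
    [-0.12,-0.08,0.04],
    [-0.15,-0.1,0.055],
    [-0.171,-0.113,0.065],
    [-0.171,-0.113,0.065],
    [-0.171,-0.113,0.065],
    [-0.171,-0.113,0.065],
    [-0.171,-0.113,0.065],
  ],
  fingers=[1,1,1,1,1,1,1,1,1,1],
)

```text
t: 1.82
ee_pos: [0.6334, 0.1224, 0.3653]
orientation: [0.032, 3.141, 0.0]
force: [-0.1, 0.6, 0.8]
finger_gap: 0.0858
finger_force: 0.0
```

```bash
python3 - <<'E'
from plan import *
plan((.636,.12,.21,88.8))
w=arm.snapshot("wrist");pickle.dump(w,open("w1.pkl","wb"));cv2.imwrite("pics/w1.png",w["img"][:,:,::-1])
t=arm.snapshot("top");pickle.dump(t,open("top1.pkl","wb"))
h=cv2.cvtColor(t["img"],cv2.COLOR_RGB2HSV);m=((h[...,0]>100)&(h[...,0]<130)&(h[...,1]>120)&(h[...,2]>80)).astype(np.uint8)
n,l,st,c=cv2.connectedComponentsWithStats(m)
for i in range(1,n):
    if st[i,4]>60: print("blue",c[i].round(),st[i,4])
E
```

```text
t 1.82 tcp [0.6334 0.1224 0.3653] F [-0.1  0.6  0.8] gap 0.0858 ff 0.0 q6 0.21
(0.636, 0.12, 0.21, 88.8) d [-0.0026 -0.0024  0.0003] rot [0.01 0.01 0.02]
blue [285.   3.] 4362
blue [229.  97.] 1813
blue [311. 127.] 224
blue [458. 157.] 432
blue [494. 177.] 508
blue [367. 168.] 102
blue [370. 180.] 252
blue [275. 218.] 178
blue [287. 222.] 176
```

View pics/w1.png

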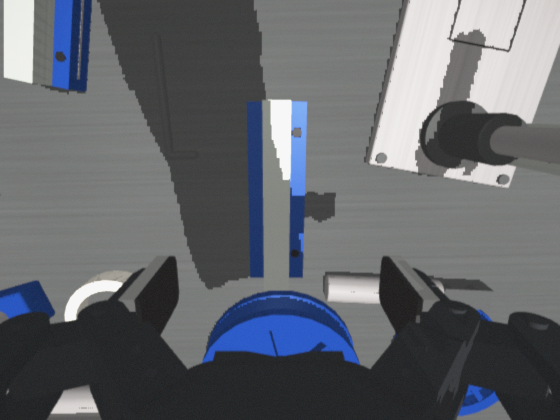

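The wrist view shows die_a, tongue up, at px (278,188). Gauge corner is at the upper right, die_c at the upper left, tape and reel below. No third loose blue bar appears anywhere in the cleared top view.

```bash
cat >> h.py <<'E'
def tongue(s,uv,dz=.006,x0=None):
    """pose of flat face containing pixel uv, from depth-selected pixels re-cast onto its plane"""
    C=cloud(s);z=np.median(C[uv[1]-2:uv[1]+3,uv[0]-2:uv[0]+3,2]);m=comp((abs(C[...,2]-z)<dz).astype(np.uint8),uv)
    m=cv2.morphologyEx(m,cv2.MORPH_OPEN,np.ones((3,3)));z=np.median(C[m>0][:,2])
    r=cv2.minAreaRect((plane(s,np.argwhere(m)[:,::-1],z)[:,:2]*1000).astype(np.float32))
    (cx,cy),(w,h),a=r;a=a if w>h else a+90
    return dict(c=(round(cx,1),round(cy,1)),z=round(float(z)*1000,1),size=(round(w,1),round(h,1)),yaw=round((a+90)%180-90,1))
E
python3 - <<'E'
from plan import *
w=pickle.load(open("w1.pkl","rb"))
print(tongue(w,(278,200)))
C=cloud(w);m=((C[...,2]>.015)&(C[...,2]<.06)).astype(np.uint8)
t=pickle.load(open("top1.pkl","rb"));print("dc",tongue(t,(281,220)))
# deck, base plate checks from wrist
print("base",np.median(C[60:80,470:500,2]), "bench",np.median(C[300:310,230:250,2]))
plan((.636,.12,.064,89))
E
```

```text
{'c': (636.5, 122.1), 'z': 68.7, 'size': (22.0, 159.1), 'yaw': -1.4}
dc {'c': (456.7, -63.7), 'z': 52.0, 'size': (21.9, 159.7), 'yaw': -13.2}
base 0.01677082833717969 bench 0.008794490291818724
t 1.92 tcp [0.6334 0.1226 0.3656] F [-0.2 -0.3  0.2] gap 0.0855 ff 0.0 q6 0.21
(0.636, 0.12, 0.064, 89) d [-0.0025 -0.0026  0.1466] rot [ 0.01  0.05 -0.16]
```

```bash
python3 - <<'E'
from plan import *
plan((.624,.1217,.0645,88.7))
E
```

```text
t 1.92 tcp [0.6334 0.1226 0.3656] F [-0.2 -0.3  0.2] gap 0.0855 ff 0.0 q6 0.21
(0.624, 0.1217, 0.0645, 88.7) d [ 0.0095 -0.0011  0.1461] rot [0.01 0.05 0.14]
```

>>> play_rows(
  rotation=[
    [0,0,0],
    [0,0,0],
    [0,0,0],
    [0,0,0],
    [0,0,0],
    [0,0,0],
    [0,0,0],
    [0,0,0],
    [0,0,0],
    [0,0,0],
  ],
  delta_pos=[
    [0.0095,-0.001,0.02],
    [0.0095,-0.001,0.045],
    [0.0095,-0.001,0.07],
    [0.0095,-0.001,0.095],
    [0.0095,-0.001,0.115],
    [0.0095,-0.001,0.13],
    [0.0095,-0.001,0.138],
    [0.0095,-0.001,0.142],
    [0.0095,-0.001,0.146],
    [0.0095,-0.001,0.146],
  ],
  fingers=[1,1,1,1,1,1,1,1,1,1],
)

```text
t: 2.75
ee_pos: [0.6245, 0.1213, 0.2191]
orientation: [0.033, 3.141, 0.0]
force: [0.7, -0.8, -0.4]
finger_gap: 0.0856
finger_force: 0.0
```

>>> play_rows(
  rotation=[
    [0,0,0],
    [0,0,0],
    [0,0,0],
    [0,0,0],
    [0,0,0],
    [0,0,0],
    [0,0,0],
    [0,0,0],
    [0,0,0],
    [0,0,0],
  ],
  delta_pos=[
    [0,0,0],
    [0,0,0],
    [0,0,0],
    [0,0,0],
    [0,0,0],
    [0,0,0],
    [0,0,0],
    [0,0,0],
    [0,0,0],
    [0,0,0],
  ],
  fingers=[0,-0.2,-0.4,-0.6,-1,-1,-1,-1,-1,-1],
)

```text
t: 3.58
ee_pos: [0.6246, 0.1208, 0.2192]
orientation: [0.034, 3.141, -0.001]
force: [-1.2, -2.2, 4.9]
finger_gap: 0.021
finger_force: 60.5
```

```bash
python3 - <<'E'
from plan import *
plan((.624,.1217,.0645,88.7))
w=arm.snapshot("wrist");cv2.imwrite("pics/w2.png",w["img"][:,:,::-1])
E
```

```text
t 3.58 tcp [0.6246 0.1208 0.2192] F [-1.2 -2.2  4.9] gap 0.021 ff 60.5 q6 0.21
(0.624, 0.1217, 0.0645, 88.7) d [ 0.0007  0.0009 -0.0003] rot [-0.02  0.04  0.06]
```

View pics/w2.png

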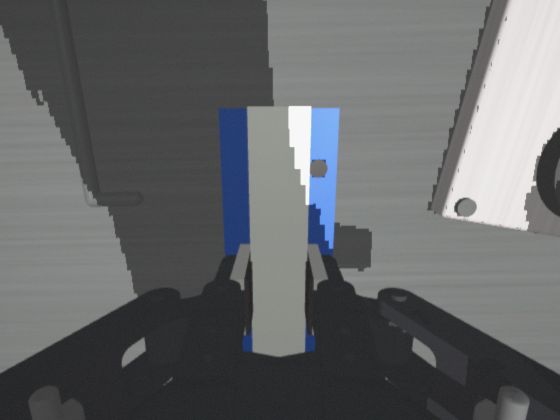

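The die is gripped on the tongue: gap 21 mm, force 60 N, tongue at px (280,230) between the pads.

```bash
python3 - <<'E'
from plan import *
plan((.6246,.1208,.185,88.7),(.40,.15,.185,88.7),(.329,.335,.15,78.9))
E
```

```text
t 3.63 tcp [0.6246 0.1208 0.2192] F [-0.8 -2.8  5.1] gap 0.0208 ff 60.5 q6 0.21
(0.6246, 0.1208, 0.185, 88.7) d [-1.000e-04 -1.000e-04 -1.208e-01] rot [-0.02  0.04  0.07]
(0.4, 0.15, 0.185, 88.7) d [ 0.2251  0.0243 -0.1209] rot [-0.02  0.04  0.07]
(0.329, 0.335, 0.15, 78.9) d [ 0.3001  0.2077 -0.086 ] rot [-0.02  0.04  9.87]
```

>>> play_rows(
  rotation=[
    [0,0,0],
    [0,0,0],
    [0,0,0],
    [0,0,0],
    [0,0,0],
    [0,0,0],
    [0,0,0],
    [0,0,0],
    [0,0,0],
    [0,0,0],
  ],
  delta_pos=[
    [0,0,-0.01],
    [0,0,-0.03],
    [0,0,-0.055],
    [0,0,-0.08],
    [0,0,-0.105],
    [0.01,0,-0.12],
    [0.03,0.003,-0.121],
    [0.06,0.006,-0.121],
    [0.09,0.009,-0.121],
    [0.12,0.013,-0.121],
  ],
  fingers=[-1,-1,-1,-1,-1,-1,-1,-1,-1,-1],
)

```text
t: 4.47
ee_pos: [0.5025, 0.1364, 0.339]
orientation: [-0.034, -3.139, 0.001]
force: [-0.5, -0.4, -5.0]
finger_gap: 0.0208
finger_force: 59.4
```

>>> play_rows(
  rotation=[
    [0,0,0],
    [0,0,0],
    [0,0,0],
    [0,0,1],
    [0,0,2],
    [0,0,4],
    [0,0,6],
    [0,0,8],
    [0,0,9.8],
    [0,0,9.8],
  ],
  delta_pos=[
    [0.03,0.003,0],
    [0.06,0.006,0],
    [0.09,0.01,0],
    [0.12,0.03,0],
    [0.14,0.055,0],
    [0.155,0.085,0],
    [0.165,0.115,0.005],
    [0.172,0.145,0.015],
    [0.178,0.175,0.025],
    [0.18,0.195,0.035],
  ],
  fingers=[-1,-1,-1,-1,-1,-1,-1,-1,-1,-1],
)

```text
t: 5.3
ee_pos: [0.3272, 0.3372, 0.3042]
orientation: [-0.302, -3.126, -0.001]
force: [0.7, 0.5, -5.9]
finger_gap: 0.0209
finger_force: 60.1
```

```bash
python3 - <<'E'
from plan import *
plan((.329,.335,.11,78.9),(.4176,.3176,.095,78.9))
w=arm.snapshot("wrist");cv2.imwrite("pics/w3.png",w["img"][:,:,::-1]);pickle.dump(w,open("w3.pkl","wb"))
t=arm.snapshot("top");pickle.dump(t,open("top3.pkl","wb"))
print("dc",tongue(t,(281,220)))
E
```

```text
t 5.3 tcp [0.3272 0.3372 0.3042] F [ 0.7  0.5 -5.9] gap 0.0209 ff 60.1 q6 0.99
(0.329, 0.335, 0.11, 78.9) d [-0.0022 -0.0018  0.0392] rot [ 0.03 -0.06  0.06]
(0.4176, 0.3176, 0.095, 78.9) d [-0.0925 -0.0019  0.0541] rot [ 0.03 -0.06  0.06]
dc {'c': (457.0, -63.7), 'z': 51.8, 'size': (21.9, 159.1), 'yaw': -13.2}
```

View pics/w3.png

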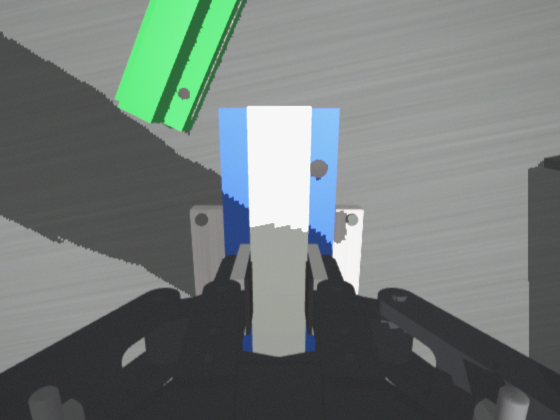

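The wrist view shows the die squarely held and lined up over the gauge base (base corners at px (192,206) and (363,207), tongue end at (280,106)). The green bar lies beyond.

```bash
python3 - <<'E'
from plan import *
w=pickle.load(open("w3.pkl","rb"))
c=plane(w,[(191,205.5),(363.5,206.5)],.016);e=plane(w,[(248.5,106),(311.5,106)],.1532)
print(c.round(4),"edge mid",c.mean(0).round(4),"pred",np.array([.4784,.3057])-.15*np.array([.9813,-.1925]),"len",np.linalg.norm(c[0]-c[1]))
o=arm.get_obs();Rm=R.from_rotvec(o["orientation"]).as_matrix()
print("tongue end in tool",((e-o["ee_pos"])@Rm).round(4))
E
```

```text
[[0.3169 0.27   0.016 ]
 [0.3441 0.4046 0.016 ]] edge mid [0.3305 0.3373 0.016 ] pred [0.331205 0.334575] len 0.13731644977461577
tongue end in tool [[ 0.069  -0.0083  0.1499]
 [ 0.0689  0.0134  0.1499]]
```

>>> play_rows(
  rotation=[
    [0,0,0],
    [0,0,0],
    [0,0,0],
    [0,0,0],
    [0,0,0],
    [0,0,0],
    [0,0,0],
    [0,0,0],
    [0,0,0],
    [0,0,0],
  ],
  delta_pos=[
    [-0.002,-0.002,0.02],
    [-0.002,-0.002,0.04],
    [-0.002,-0.002,0.054],
    [-0.015,-0.002,0.054],
    [-0.035,-0.002,0.054],
    [-0.055,-0.002,0.054],
    [-0.075,-0.002,0.054],
    [-0.093,-0.002,0.054],
    [-0.093,-0.002,0.054],
    [-0.093,-0.002,0.054],
  ],
  fingers=[-1,-1,-1,-1,-1,-1,-1,-1,-1,-1],
)

```text
t: 6.23
ee_pos: [0.4208, 0.3147, 0.2511]
orientation: [-0.305, -3.127, 0.0]
force: [-0.0, -0.8, -6.0]
finger_gap: 0.0212
finger_force: 38.9
```

```bash
python3 - <<'E'
from plan import *
plan((.4183,.3174,.0805,78.9))
w=arm.snapshot("scene");cv2.imwrite("pics/s4.png",cv2.resize(w["img"][200:420,200:480,::-1],None,fx=2.5,fy=2.5))
E
```

```text
t 6.23 tcp [0.4208 0.3147 0.2511] F [-0.  -0.8 -6. ] gap 0.0212 ff 38.9 q6 0.84
(0.4183, 0.3174, 0.0805, 78.9) d [0.003  0.0022 0.0156] rot [-0.01 -0.01 -0.03]
```

View pics/s4.png

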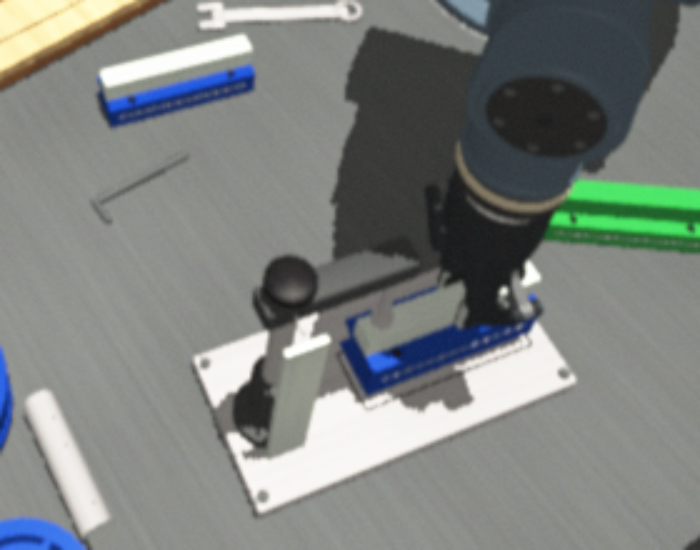

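The scene crop shows the die under the foot just above the base, at about px (430,340). The grip is slackening (39 N), so I set it down right away.

>>> play_rows(
  rotation=[
    [0,0,0],
    [0,0,0],
    [0,0,0],
    [0,0,0],
    [0,0,0],
    [0,0,0],
    [0,0,0],
    [0,0,0],
    [0,0,0],
    [0,0,0],
  ],
  delta_pos=[
    [0.002,0.001,0.004],
    [0.003,0.002,0.008],
    [0.003,0.002,0.012],
    [0.003,0.002,0.014],
    [0.003,0.002,0.015],
    [0.003,0.002,0.0155],
    [0.003,0.002,0.0155],
    [0.003,0.002,0.0155],
    [0.003,0.002,0.0155],
    [0.003,0.002,0.0155],
  ],
  fingers=[-1,-1,-1,-1,-1,-1,-1,-1,-1,-1],
)

```text
t: 7.12
ee_pos: [0.4175, 0.3183, 0.2353]
orientation: [0.302, 3.127, 0.0]
force: [-0.4, -0.2, -4.9]
finger_gap: 0.0207
finger_force: 65.9
```

```bash
python3 - <<'E'
from plan import *
plan((.4183,.3174,.0802,78.9))
w=arm.snapshot("wrist");pickle.dump(w,open("w5.pkl","wb"))
print(tongue(w,(280,200)))
o=arm.get_obs();Rm=R.from_rotvec(o["orientation"]).as_matrix()
C=cloud(w);print("col profile of tongue z",[C[v,280,2].round(4) for v in range(90,260,15)])
E
```

```text
t 7.12 tcp [0.4175 0.3183 0.2353] F [-0.4 -0.2 -4.9] gap 0.0207 ff 65.9 q6 0.84
(0.4183, 0.3174, 0.0802, 78.9) d [-0.0009 -0.0007  0.0001] rot [0.01 0.02 0.08]
{'c': (400.3, 326.2), 'z': 84.8, 'size': (47.7, 101.1), 'yaw': -23.3}
col profile of tongue z [np.float64(0.0169), np.float64(0.0175), np.float64(0.2052), np.float64(0.0849), np.float64(0.0848), np.float64(0.0849), np.float64(0.0851), np.float64(0.0852), np.float64(0.086), np.float64(0.0838), np.float64(0.0844), np.float64(0.0854)]
```

>>> play_rows(
  rotation=[
    [0,0,0],
    [0,0,0],
    [0,0,0],
    [0,0,0],
    [0,0,0],
    [0,0,0],
    [0,0,0],
    [0,0,0],
    [0,0,0],
    [0,0,0],
  ],
  delta_pos=[
    [-0.001,-0.001,0.0005],
    [-0.001,-0.001,0.001],
    [-0.001,-0.001,0.001],
    [-0.001,-0.001,0.001],
    [-0.001,-0.001,0.001],
    [-0.001,-0.001,0.001],
    [-0.001,-0.001,0.001],
    [-0.001,-0.001,0.001],
    [-0.001,-0.001,0.001],
    [-0.001,-0.001,0.001],
  ],
  fingers=[-1,-1,-1,-1,-1,-0.3,-0.1,0.1,0.1,0.1],
)

```text
t: 8.0
ee_pos: [0.4183, 0.317, 0.2343]
orientation: [0.302, 3.127, -0.0]
force: [-0.2, 0.7, -0.2]
finger_gap: 0.0468
finger_force: 0.0
```

```bash
python3 - <<'E'
from plan import *
plan((.4183,.3174,.20,78.9),(.40,.32,.23,78.9),(.5865,.2845,.235+.10-.155,78.9))
E
```

```text
t 8.0 tcp [0.4183 0.317  0.2343] F [-0.2  0.7 -0.2] gap 0.0468 ff 0.0 q6 0.84
(0.4183, 0.3174, 0.2, 78.9) d [ 0.      0.0004 -0.1207] rot [-0.    0.02  0.07]
(0.4, 0.32, 0.23, 78.9) d [ 0.0185 -0.0005 -0.1507] rot [-0.    0.02  0.07]
(0.5865, 0.2845, 0.17999999999999997, 78.9) d [-0.1713  0.0003 -0.1006] rot [-0.    0.02  0.07]
```

>>> play_rows(
  rotation=[
    [0,0,0],
    [0,0,0],
    [0,0,0],
    [0,0,0],
    [0,0,0],
    [0,0,0],
    [0,0,0],
    [0,0,0],
    [0,0,0],
    [0,0,0],
  ],
  delta_pos=[
    [0,0,-0.01],
    [0,0,-0.03],
    [0,0,-0.06],
    [0,0,-0.09],
    [0,0,-0.12],
    [0,0,-0.15],
    [0,0,-0.18],
    [0,0,-0.205],
    [0,0,-0.21],
    [0,0,-0.21],
  ],
  fingers=[0.1,0.1,0.1,0.1,0.1,0.1,0,-0.5,-1,-1],
)

```text
t: 8.83
ee_pos: [0.4183, 0.3171, 0.4467]
orientation: [0.301, 3.124, 0.004]
force: [-0.5, -0.0, -1.2]
finger_gap: 0.0067
finger_force: 0.0
```

```bash
python3 - <<'E'
from plan import *
plan((.5863,.2845,.29-.0,78.9))
w=arm.snapshot("wrist");t=arm.snapshot("top")
C=cloud(w);m=((C[...,2]>.07)&(C[...,2]<.1)).astype(np.uint8)
print(tongue(w,(278,180)),tongue(t,(150,222)))
ct=cloud(t);m=(ct[...,2]>.218)&(ct[...,2]<.245);m[:,:120]=0;m[:,190:]=0;P=ct[m];print("knob",P[:,:2].min(0),P[:,:2].max(0),np.percentile(P[:,2],[50,95]),len(P))
for n,s in (("w",w),("t",t)): cv2.imwrite("pics/%s6.png"%n,s["img"][:,:,::-1])
pickle.dump(w,open("w6.pkl","wb"));pickle.dump(t,open("t6.pkl","wb"))
E
```

```text
t 8.83 tcp [0.4183 0.3171 0.4467] F [-0.5 -0.  -1.2] gap 0.0067 ff 0.0 q6 0.84
(0.5863, 0.2845, 0.29, 78.9) d [-1.711e-01  1.000e-04  2.200e-03] rot [0.17 0.16 0.08]
{'c': (429.0, 317.0), 'z': 84.7, 'size': (22.0, 158.4), 'yaw': -11.4} {'c': (0.0, 0.0), 'z': nan, 'size': (0.0, 0.0), 'yaw': -90.0}
knob [0.56751838 0.2656609 ] [0.60491427 0.30378733] [0.2343513 0.2372484] 175
  return _methods._mean(a, axis=axis, dtype=dtype,
  ret = ret.dtype.type(ret / rcount)
```

View pics/w6.png

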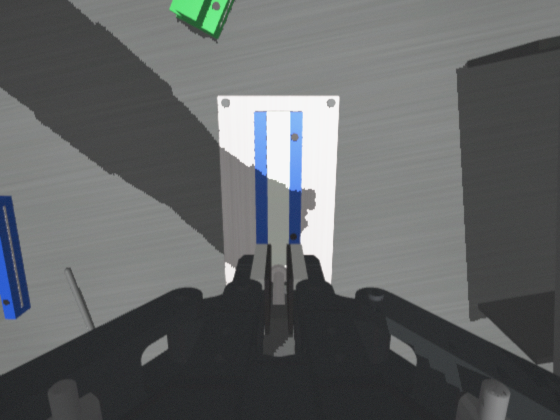

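The die stands centred on the gauge outline (px (278,175)) with its far end under the foot and the fingers clear. Knob centre is (0.586,0.285).

>>> play_rows(
  rotation=[
    [0,0,0],
    [0,0,0],
    [0,0,0],
    [0,0,0],
    [0,0,0],
    [0,0,0],
    [0,0,0],
    [0,0,0],
    [0,0,0],
    [0,0,0],
  ],
  delta_pos=[
    [-0.02,0,0],
    [-0.05,0,0],
    [-0.08,0,0],
    [-0.11,0,0],
    [-0.14,0,0],
    [-0.16,0,0],
    [-0.171,0,0],
    [-0.171,0,0.01],
    [-0.171,0,0.022],
    [-0.171,0,0.022],
  ],
  fingers=[-1,-1,-1,-1,-1,-1,-1,-1,-1,-1],
)

```text
t: 9.77
ee_pos: [0.5859, 0.2839, 0.4179]
orientation: [-0.302, -3.121, 0.005]
force: [0.7, -0.2, -0.3]
finger_gap: 0.0
finger_force: 0.0
```

```bash
python3 - <<'E'
from plan import *
plan((.5863,.2846,.408,78.9),(.5863,.2846,.376,78.9),off=0)
E
```

```text
t 9.77 tcp [0.5859 0.2839 0.4179] F [ 0.7 -0.2 -0.3] gap 0.0 ff 0.0 q6 0.64
(0.5863, 0.2846, 0.408, 78.9) d [-0.0003  0.0008  0.0099] rot [-0.23 -0.3   0.05]
(0.5863, 0.2846, 0.376, 78.9) d [-0.0004  0.0009  0.0419] rot [-0.23 -0.3   0.05]
```

>>> play_rows(
  rotation=[
    [0,0,0],
    [0,0,0],
    [0,0,0],
    [0,0,0],
    [0,0,0],
    [0,0,0],
    [0,0,0],
    [0,0,0],
    [0,0,0],
    [0,0,0],
  ],
  delta_pos=[
    [0,0.001,0.004],
    [0,0.001,0.008],
    [0,0.001,0.012],
    [0,0.001,0.016],
    [0,0.001,0.02],
    [0,0.001,0.024],
    [0,0.001,0.028],
    [0,0.001,0.031],
    [0,0.001,0.034],
    [0,0.001,0.036],
  ],
  fingers=[-1,-1,-1,-1,-1,-1,-1,-1,-1,-1],
)

```text
t: 10.6
ee_pos: [0.5861, 0.2854, 0.3859]
orientation: [-0.302, -3.127, -0.0]
force: [-0.6, 1.9, 2.9]
finger_gap: -0.0
finger_force: 1.3
```

>>> play_rows(
  rotation=[
    [0,0,0],
    [0,0,0],
    [0,0,0],
    [0,0,0],
    [0,0,0],
    [0,0,0],
    [0,0,0],
    [0,0,0],
    [0,0,0],
    [0,0,0],
  ],
  delta_pos=[
    [0,0,0.001],
    [0,0,0.002],
    [0,0,0.003],
    [0,0,0.004],
    [0,0,0.004],
    [0,0,0.004],
    [0,0,0.004],
    [0,0,0.004],
    [0,0,0.004],
    [0,0,0.004],
  ],
  fingers=[-1,-1,-1,-1,-1,-1,-1,-1,-1,-1],
)

```text
t: 11.43
ee_pos: [0.5862, 0.2853, 0.3823]
orientation: [0.302, 3.127, 0.0]
force: [-1.1, 1.3, 2.0]
finger_gap: 0.0002
finger_force: 1.3
```

```bash
python3 - <<'E'
from plan import *
plan((.5863,.2846,.376,78.9),off=0)
E
```

```text
t 11.43 tcp [0.5862 0.2853 0.3823] F [-1.1  1.3  2. ] gap 0.0002 ff 1.3 q6 0.65
(0.5863, 0.2846, 0.376, 78.9) d [-0.0002 -0.0007  0.0063] rot [0.   0.   0.08]
```

>>> play_rows(
  rotation=[
    [0,0,0],
    [0,0,0],
    [0,0,0],
    [0,0,0],
    [0,0,0],
    [0,0,0],
    [0,0,0],
    [0,0,0],
    [0,0,0],
    [0,0,0],
  ],
  delta_pos=[
    [0,0,0.001],
    [0,0,0.002],
    [0,0,0.003],
    [0,0,0.004],
    [0,0,0.0045],
    [0,0,0.005],
    [0,0,0.0055],
    [0,0,0.006],
    [0,0,0.006],
    [0,0,0.006],
  ],
  fingers=[-1,-1,-1,-1,-1,-1,-1,-1,-1,-1],
)

```text
t: 12.27
ee_pos: [0.5862, 0.2853, 0.3765]
orientation: [0.302, 3.127, 0.0]
force: [-0.8, 1.5, 5.9]
finger_gap: 0.0002
finger_force: 2.4
```

```bash
python3 - <<'E'
from plan import *
plan((.5863,.2846,.376,78.9),off=0)
t=arm.snapshot("scene");C=cloud(t)
cv2.imwrite("pics/s7.png",cv2.resize(t["img"][270:400,270:440,::-1],None,fx=4,fy=4))
E
```

```text
t 12.27 tcp [0.5862 0.2853 0.3765] F [-0.8  1.5  5.9] gap 0.0002 ff 2.4 q6 0.65
(0.5863, 0.2846, 0.376, 78.9) d [-0.0002 -0.0006  0.0005] rot [0.01 0.02 0.08]
```

View pics/s7.png

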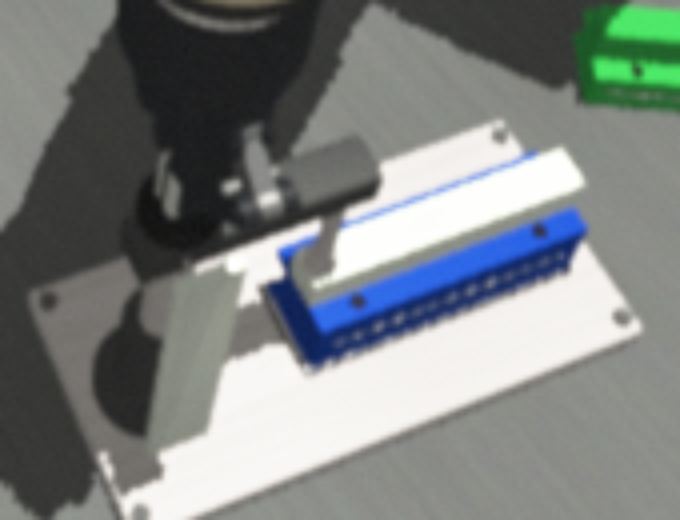

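The crop shows the foot sitting on the tongue end at about (318,268). The force is up to 6 N, above the 3 N the spring alone gives. One slight extra press to confirm, then hold.

>>> play_rows(
  rotation=[
    [0,0,0],
    [0,0,0],
    [0,0,0],
    [0,0,0],
    [0,0,0],
    [0,0,0],
    [0,0,0],
    [0,0,0],
    [0,0,0],
    [0,0,0],
  ],
  delta_pos=[
    [0,0,0.0005],
    [0,0,0.0008],
    [0,0,0.0008],
    [0,0,0.0008],
    [0,0,0.0008],
    [0,0,0.0008],
    [0,0,0.0008],
    [0,0,0.0008],
    [0,0,0.0008],
    [0,0,0.0008],
  ],
  fingers=[-1,-1,-1,-1,-1,-1,-1,-1,-1,-1],
)

```text
t: 13.15
ee_pos: [0.5861, 0.2852, 0.3764]
orientation: [0.302, 3.126, 0.001]
force: [-2.5, 0.5, 9.2]
finger_gap: -0.0002
finger_force: 5.0
```

>>> play_rows(
  rotation=[
    [0,0,0],
    [0,0,0],
    [0,0,0],
    [0,0,0],
    [0,0,0],
    [0,0,0],
    [0,0,0],
    [0,0,0],
    [0,0,0],
    [0,0,0],
  ],
  delta_pos=[
    [0,0,0],
    [0,0,0],
    [0,0,0],
    [0,0,0],
    [0,0,0],
    [0,0,0],
    [0,0,0],
    [0,0,0],
    [0,0,0],
    [0,0,0],
  ],
  fingers=[-1,-1,-1,-1,-1,-1,-1,-1,-1,-1],
)

```text
t: 13.98
ee_pos: [0.5861, 0.2853, 0.3764]
orientation: [0.302, 3.126, 0.001]
force: [-2.8, 0.9, 9.8]
finger_gap: 0.0002
finger_force: 5.0
```

>>> play_rows(
  rotation=[
    [0,0,0],
    [0,0,0],
    [0,0,0],
    [0,0,0],
    [0,0,0],
    [0,0,0],
    [0,0,0],
    [0,0,0],
    [0,0,0],
    [0,0,0],
  ],
  delta_pos=[
    [0,0,-0.005],
    [0,0,-0.01],
    [0,0,-0.015],
    [0,0,-0.02],
    [0,0,-0.025],
    [0,0,-0.03],
    [0,0,-0.04],
    [0,0,-0.055],
    [0,0,-0.07],
    [0,0,-0.075],
  ],
  fingers=[-1,-1,-1,-1,-1,-1,-1,-1,-1,-1],
)

```text
t: 14.82
ee_pos: [0.5863, 0.2852, 0.4529]
orientation: [0.302, 3.125, 0.001]
force: [-0.8, 0.7, 0.1]
finger_gap: -0.0002
finger_force: 0.0
```

```bash
python3 - <<'E'
from plan import *
plan((.4183,.3172,.28,78.9))
E
```

```text
t 14.82 tcp [0.5863 0.2852 0.4529] F [-0.8  0.7  0.1] gap -0.0002 ff 0.0 q6 0.65
(0.4183, 0.3172, 0.28, 78.9) d [ 0.1711 -0.0007  0.0176] rot [0.06 0.13 0.07]
```

>>> play_rows(
  rotation=[
    [0,0,0],
    [0,0,0],
    [0,0,0],
    [0,0,0],
    [0,0,0],
    [0,0,0],
    [0,0,0],
    [0,0,0],
    [0,0,0],
    [0,0,0],
  ],
  delta_pos=[
    [0.03,0,0],
    [0.065,0,0],
    [0.1,0,0],
    [0.135,0,0],
    [0.16,0,0],
    [0.171,0,0.01],
    [0.171,0,0.03],
    [0.171,0,0.06],
    [0.171,0,0.09],
    [0.171,0,0.12],
  ],
  fingers=[-0.5,0,0.2,0.2,0.2,0.2,0.2,0.2,0.2,0.2],
)

```text
t: 15.65
ee_pos: [0.4181, 0.3178, 0.3296]
orientation: [0.301, 3.126, 0.0]
force: [0.8, -0.1, -0.6]
finger_gap: 0.0511
finger_force: 0.0
```

>>> play_rows(
  rotation=[
    [0,0,0],
    [0,0,0],
    [0,0,0],
    [0,0,0],
    [0,0,0],
    [0,0,0],
    [0,0,0],
    [0,0,0],
    [0,0,0],
    [0,0,0],
  ],
  delta_pos=[
    [0,0,0.025],
    [0,0,0.05],
    [0,0,0.07],
    [0,0,0.083],
    [0,0,0.09],
    [0,0,0.094],
    [0,0,0.096],
    [0,0,0.096],
    [0,0,0.096],
    [0,0,0.096],
  ],
  fingers=[0.2,0.2,0.2,0.2,0.2,0.2,0.2,0.2,0.2,0.2],
)

```text
t: 16.48
ee_pos: [0.4186, 0.3181, 0.2352]
orientation: [0.302, 3.126, 0.001]
force: [1.0, -0.5, 0.3]
finger_gap: 0.0513
finger_force: 0.0
```

```bash
python3 - <<'E'
from plan import *
plan((.4183,.3172,.0802,78.9))
E
```

```text
t 16.48 tcp [0.4186 0.3181 0.2352] F [ 1.  -0.5  0.3] gap 0.0513 ff 0.0 q6 0.84
(0.4183, 0.3172, 0.0802, 78.9) d [ 0.0001 -0.001   0.    ] rot [0.05 0.05 0.08]
```

Close, raise by 8 mm, and back out in gauge -x by 100 mm before lifting.

>>> play_rows(
  rotation=[
    [0,0,0],
    [0,0,0],
    [0,0,0],
    [0,0,0],
    [0,0,0],
    [0,0,0],
    [0,0,0],
    [0,0,0],
    [0,0,0],
    [0,0,0],
  ],
  delta_pos=[
    [0,-0.001,0],
    [0,-0.001,0],
    [0,-0.001,0],
    [0,-0.001,0],
    [0,-0.001,0],
    [0,-0.001,0],
    [0,-0.001,-0.002],
    [0,-0.001,-0.006],
    [0,-0.001,-0.01],
    [0,-0.001,-0.012],
  ],
  fingers=[-0.2,-0.5,-1,-1,-1,-1,-1,-1,-1,-1],
)

```text
t: 17.32
ee_pos: [0.418, 0.3169, 0.2466]
orientation: [-0.302, -3.127, 0.001]
force: [0.9, -0.1, -5.6]
finger_gap: 0.0209
finger_force: 59.1
```

>>> play_rows(
  rotation=[
    [0,0,0],
    [0,0,0],
    [0,0,0],
    [0,0,0],
    [0,0,0],
    [0,0,0],
    [0,0,0],
    [0,0,0],
    [0,0,0],
    [0,0,0],
  ],
  delta_pos=[
    [0.01,0,0],
    [0.03,0,0],
    [0.055,0,0],
    [0.08,0,0],
    [0.1,0,0],
    [0.105,0,-0.01],
    [0.105,0,-0.03],
    [0.105,0,-0.055],
    [0.105,0,-0.08],
    [0.105,0,-0.09],
  ],
  fingers=[-1,-1,-1,-1,-1,-1,-1,-1,-1,-1],
)

```text
t: 18.15
ee_pos: [0.3152, 0.3375, 0.3398]
orientation: [0.301, 3.125, 0.005]
force: [0.8, 1.1, -5.2]
finger_gap: 0.0207
finger_force: 60.0
```

```bash
python3 - <<'E'
from plan import *
plan((.34,.10,.18,5.8),(.34,-.1,.18,5.8))
w=arm.snapshot("wrist");C=cloud(w)
o=arm.get_obs();Rm=R.from_rotvec(o["orientation"]).as_matrix()
e=plane(w,[(248.5,106),(311.5,106)],o["ee_pos"][2]-.1512)
g=w["img"].min(axis=2)
col=C[:,280,2];print("tongue z rel tcp",[(v,(C[v,280,2]-o["ee_pos"][2]).round(4)) for v in range(96,240,12)])
t=arm.snapshot("top");print("dc",tongue(t,(281,220)))
E
```

```text
t 18.15 tcp [0.3152 0.3375 0.3398] F [ 0.8  1.1 -5.2] gap 0.0207 ff 60.0 q6 1.01
(0.34, 0.1, 0.18, 5.8) d [-0.0697 -0.2284  0.0042] rot [ 2.30e-01 -1.00e-02  7.32e+01]
(0.34, -0.1, 0.18, 5.8) d [-0.1079 -0.4247  0.0036] rot [ 2.30e-01 -1.00e-02  7.32e+01]
tongue z rel tcp [(96, np.float64(-0.3405)), (108, np.float64(-0.1505)), (120, np.float64(-0.1509)), (132, np.float64(-0.0309)), (144, np.float64(-0.1501)), (156, np.float64(-0.1515)), (168, np.float64(-0.1503)), (180, np.float64(-0.1505)), (192, np.float64(-0.1511)), (204, np.float64(-0.1509)), (216, np.float64(-0.1522)), (228, np.float64(-0.1498))]
dc {'c': (456.7, -63.7), 'z': 51.9, 'size': (21.9, 159.7), 'yaw': -13.2}
```

```bash
python3 - <<'E'
from plan import *
plan((.37,.1,.185,95.8),(.42,-.2,.185,95.8),(.4745,-.4045,.17,95.8))
t=arm.snapshot("top");print("laid",tongue(t,(372,173)))
C=cloud(t);g=t["img"].max(axis=2);S=np.array([505.7,-317.3]);a=np.radians(5.8);M=np.array([[np.cos(a),-np.sin(a)],[np.sin(a),np.cos(a)]])
v,u=np.mgrid[150:260,310:420];P=plane(t,np.c_[u.ravel(),v.ravel()],.035)[:,:2]*1000
q=(P-S)@M; G=t["img"].astype(float).mean(2)[150:260,310:420].ravel()
h=cv2.cvtColor(t["img"],cv2.COLOR_RGB2HSV)
# profiles: right slot long sides (y), averaged for x in [-90,20]; near slot sides (x) for y in [-30,90]; left
def prof(sel,c,lo,hi):
    b=np.arange(lo,hi,1.5);i=np.digitize(c,b);return [(round(b[k-1]+.75,1),int(G[sel&(i==k)].mean())) for k in range(1,len(b)) if (sel&(i==k)).any()]
def mins(p): return [p[i] for i in range(1,len(p)-1) if p[i][1]<p[i-1][1] and p[i][1]<=p[i+1][1]and p[i][1]<165]
x,y=q.T
print("right y",mins(prof((x>-95)&(x<20),y,-140,-30)));print("left y",mins(prof((x>-35)&(x<30),y,30,140)))
print("near x",mins(prof((y>-30)&(y<90),x,-140,-40)));print("right x",mins(prof((y<-70)&(y>-98),x,-140,70)))
print("left x",mins(prof((y>70)&(y<98),x,-70,140)));print("near y",mins(prof((x>-98)&(x<-70),y,-70,140)))
E
```

```text
t 18.25 tcp [0.3153 0.3375 0.3386] F [ 0.5  0.7 -6.3] gap 0.0208 ff 60.0 q6 1.01
(0.37, 0.1, 0.185, 95.8) d [-0.099  -0.2227 -0.0019] rot [  0.18   0.15 -16.82]
(0.42, -0.2, 0.185, 95.8) d [-0.2054 -0.5076 -0.0027] rot [  0.18   0.15 -16.82]
(0.4745, -0.4045, 0.17, 95.8) d [-0.298  -0.698   0.0119] rot [  0.18   0.15 -16.82]
laid {'c': (592.0, -338.6), 'z': 86.5, 'size': (22.7, 159.6), 'yaw': -83.6}
right y [(np.float64(-112.2), 140), (np.float64(-58.2), 134)]
left y [(np.float64(56.2), 149), (np.float64(108.8), 143)]
near x [(np.float64(-110.8), 156), (np.float64(-56.8), 146)]
right x [(np.float64(-110.8), 154), (np.float64(52.8), 129), (np.float64(57.2), 96), (np.float64(60.2), 83), (np.float64(63.2), 83)]
left x [(np.float64(-55.8), 124), (np.float64(-52.8), 122), (np.float64(110.8), 143)]
near y [(np.float64(-57.2), 119), (np.float64(-54.2), 128), (np.float64(109.2), 143)]
```

>>> play_rows(
  rotation=[
    [0,0,0],
    [0,0,-1],
    [0,0,-3],
    [0,0,-5],
    [0,0,-7],
    [0,0,-9],
    [0,0,-11],
    [0,0,-13],
    [0,0,-15],
    [0,0,-17],
  ],
  delta_pos=[
    [-0.007,-0.015,0],
    [-0.02,-0.045,0],
    [-0.034,-0.075,0],
    [-0.047,-0.105,0],
    [-0.06,-0.135,0],
    [-0.074,-0.165,0],
    [-0.087,-0.195,0],
    [-0.1,-0.225,0],
    [-0.111,-0.255,0],
    [-0.122,-0.285,0],
  ],
  fingers=[-1,-1,-1,-1,-1,-1,-1,-1,-1,-1],
)

```text
t: 19.13
ee_pos: [0.3797, 0.0324, 0.3353]
orientation: [0.166, -3.135, 0.0]
force: [0.8, 0.5, -6.4]
finger_gap: 0.0208
finger_force: 60.3
```

```bash
python3 - <<'E'
from plan import *
plan((.42,-.2,.185,95.9),(.4744,-.4062,.17,95.9))
E
```

```text
t 19.13 tcp [0.3797 0.0324 0.3353] F [ 0.8  0.5 -6.4] gap 0.0208 ff 60.3 q6 -0.02
(0.42, -0.2, 0.185, 95.9) d [-0.0155 -0.2353 -0.0047] rot [-0.01 -0.11  0.17]
(0.4744, -0.4062, 0.17, 95.9) d [-0.0478 -0.4461  0.0103] rot [-0.01 -0.11  0.17]
```

>>> play_rows(
  rotation=[
    [0,0,0],
    [0,0,0],
    [0,0,0],
    [0,0,0],
    [0,0,0],
    [0,0,0],
    [0,0,0],
    [0,0,0],
    [0,0,0],
    [0,0,0],
  ],
  delta_pos=[
    [-0.003,-0.035,0],
    [-0.005,-0.07,0],
    [-0.008,-0.105,0],
    [-0.01,-0.14,0],
    [-0.013,-0.175,0],
    [-0.016,-0.21,0],
    [-0.02,-0.245,0],
    [-0.025,-0.28,0],
    [-0.03,-0.315,0],
    [-0.036,-0.35,0],
  ],
  fingers=[-1,-1,-1,-1,-1,-1,-1,-1,-1,-1],
)

```text
t: 19.97
ee_pos: [0.452, -0.312, 0.3348]
orientation: [0.163, -3.135, -0.002]
force: [1.3, 0.4, -5.8]
finger_gap: 0.0207
finger_force: 60.3
```

>>> play_rows(
  rotation=[
    [0,0,0],
    [0,0,0],
    [0,0,0],
    [0,0,0],
    [0,0,0],
    [0,0,0],
    [0,0,0],
    [0,0,0],
    [0,0,0],
    [0,0,0],
  ],
  delta_pos=[
    [-0.004,-0.03,0],
    [-0.008,-0.06,0],
    [-0.011,-0.085,0],
    [-0.012,-0.095,0.005],
    [-0.012,-0.096,0.015],
    [-0.012,-0.096,0.025],
    [-0.012,-0.096,0.03],
    [-0.012,-0.096,0.03],
    [-0.012,-0.096,0.03],
    [-0.012,-0.096,0.03],
  ],
  fingers=[-1,-1,-1,-1,-1,-1,-1,-1,-1,-1],
)

```text
t: 20.8
ee_pos: [0.4746, -0.4039, 0.307]
orientation: [-0.165, 3.137, -0.001]
force: [-0.3, 0.7, -5.8]
finger_gap: 0.0209
finger_force: 60.3
```

```bash
python3 - <<'E'
from plan import *
plan((.4744,-.4062,.1045,95.9))
w=arm.snapshot("wrist");cv2.imwrite("pics/w8.png",w["img"][:,:,::-1]);pickle.dump(w,open("w8.pkl","wb"))
E
```

```text
t 20.8 tcp [ 0.4746 -0.4039  0.307 ] F [-0.3  0.7 -5.8] gap 0.0209 ff 60.3 q6 -0.81
(0.4744, -0.4062, 0.1045, 95.9) d [ 0.0005 -0.0023  0.0475] rot [-0.02  0.02  0.13]
```

View pics/w8.png

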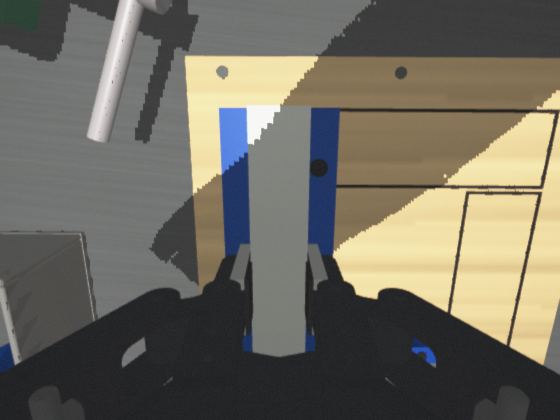

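The wrist view shows the die over the right outline. The near outline's lines are at rows 110 and 187, its left end is at col 555, and the deck edges are at row 57 and col 188. Checking the skid frame against these.

```bash
python3 - <<'E'
from plan import *
w=pickle.load(open("w8.pkl","rb"));a=np.radians(5.9);M=np.array([[np.cos(a),-np.sin(a)],[np.sin(a),np.cos(a)]])
p=plane(w,[(556,112),(543,187),(187,57),(193,160)],.035)[:,:2]*1000
print(((p-[505.8,-318.6])@M).round(1),"expect (-109,109),(-59,109),(-145,-145),(?, -145)")
o=arm.get_obs();Rm=R.from_rotvec(o["orientation"]).as_matrix()
e=plane(w,[(248.5,106),(311.5,106)],o["ee_pos"][2]-.1512);print(((e-o["ee_pos"])@Rm).round(4))
E
```

```text
[[-107.9  112.4]
 [ -54.8  114.2]
 [-142.8 -141.3]
 [ -74.2 -141.7]] expect (-109,109),(-59,109),(-145,-145),(?, -145)
[[ 0.0685 -0.0084  0.1512]
 [ 0.0684  0.0134  0.1511]]
```

>>> play_rows(
  rotation=[
    [0,0,0],
    [0,0,0],
    [0,0,0],
    [0,0,0],
    [0,0,0],
    [0,0,0],
    [0,0,0],
    [0,0,0],
    [0,0,0],
    [0,0,0],
  ],
  delta_pos=[
    [0,-0.002,0.005],
    [0,-0.002,0.015],
    [0,-0.002,0.025],
    [0,-0.002,0.035],
    [0,-0.002,0.042],
    [0,-0.002,0.047],
    [0,-0.002,0.05],
    [0,-0.002,0.05],
    [0,-0.002,0.05],
    [0,-0.002,0.05],
  ],
  fingers=[-1,-1,-1,-1,-1,-1,-1,-1,-1,-1],
)

```text
t: 21.68
ee_pos: [0.4749, -0.4067, 0.257]
orientation: [-0.164, 3.137, -0.001]
force: [0.2, -0.0, -5.7]
finger_gap: 0.0209
finger_force: 60.5
```

```bash
python3 - <<'E'
from plan import *
plan((.475,-.4055,.0992,95.9))
E
```

```text
t 21.68 tcp [ 0.4749 -0.4067  0.257 ] F [ 0.2 -0.  -5.7] gap 0.0209 ff 60.5 q6 -0.81
(0.475, -0.4055, 0.0992, 95.9) d [-0.0002  0.0012  0.0028] rot [-0.04  0.03  0.08]
```

>>> play_rows(
  rotation=[
    [0,0,0],
    [0,0,0],
    [0,0,0],
    [0,0,0],
    [0,0,0],
    [0,0,0],
    [0,0,0],
    [0,0,0],
    [0,0,0],
    [0,0,0],
  ],
  delta_pos=[
    [0,0.001,0.001],
    [0,0.001,0.002],
    [0,0.001,0.003],
    [0,0.001,0.003],
    [0,0.001,0.003],
    [0,0.001,0.003],
    [0,0.001,0.003],
    [0,0.001,0.003],
    [0,0.001,0.003],
    [0,0.001,0.003],
  ],
  fingers=[-1,-1,-1,-1,-1,-1,-0.3,0,0.1,0.1],
)

```text
t: 22.52
ee_pos: [0.4748, -0.4057, 0.2537]
orientation: [-0.164, 3.137, -0.001]
force: [0.2, -0.2, 0.2]
finger_gap: 0.047
finger_force: 0.0
```

>>> play_rows(
  rotation=[
    [0,0,0],
    [0,0,0],
    [0,0,0],
    [0,0,0],
    [0,0,0],
    [0,0,0],
    [0,0,0],
    [0,0,0],
    [0,0,0],
    [0,0,0],
  ],
  delta_pos=[
    [0,0,-0.01],
    [0,0,-0.03],
    [0,0,-0.055],
    [0,0,-0.085],
    [0,0,-0.115],
    [0.01,0.02,-0.14],
    [0.02,0.05,-0.15],
    [0.03,0.08,-0.15],
    [0.04,0.11,-0.15],
    [0.04,0.14,-0.15],
  ],
  fingers=[0.1,0.1,0.1,0.1,0.1,0.1,0.5,1,1,1],
)

```text
t: 23.35
ee_pos: [0.4185, -0.2693, 0.4047]
orientation: [-0.162, 3.137, -0.001]
force: [0.7, -0.1, 0.8]
finger_gap: 0.0855
finger_force: 0.0
```

```bash
cat >> h.py <<'E'
def skid(p,S=(505.8,-318.6),yaw=5.9):
    a=np.radians(yaw);M=np.array([[np.cos(a),-np.sin(a)],[np.sin(a),np.cos(a)]]);return ((np.array(p)-S)@M).round(1)
E
python3 - <<'E'
from plan import *
plan((.45,-.062,.21,76.8))
w=arm.snapshot("wrist");cv2.imwrite("pics/w9.png",w["img"][:,:,::-1]);pickle.dump(w,open("w9.pkl","wb"))
C=cloud(w);m=(C[...,2]>.095)&(C[...,2]<.112)
n,l,st,c=cv2.connectedComponentsWithStats(m.astype(np.uint8))
for i in range(1,n):
    if st[i,4]>800: print(c[i],st[i])
t=arm.snapshot("top");pickle.dump(t,open("t9.pkl","wb"));print("dc",tongue(t,(281,220)))
C=cloud(t);m=(C[...,2]>.098)&(C[...,2]<.109);m[:,:300]=0;m[:,430:]=0;m[:140]=0;m[260:]=0
n,l,st,c=cv2.connectedComponentsWithStats(m.astype(np.uint8))
for i in range(1,n):
    if st[i,4]>100: r=tongue(t,tuple(c[i].round().astype(int)));print("da",r,skid(r["c"]))
E
```

```text
t 23.35 tcp [ 0.4185 -0.2693  0.4047] F [ 0.7 -0.1  0.8] gap 0.0855 ff 0.0 q6 -0.67
(0.45, -0.062, 0.21, 76.8) d [-0.0527  0.203   0.0396] rot [-0.05  0.04 19.12]
[114.17321331 222.8974359 ] [  91  164   46  133 3666]
dc {'c': (456.7, -63.7), 'z': 51.6, 'size': (21.9, 159.8), 'yaw': -13.2}
```

View pics/w9.png

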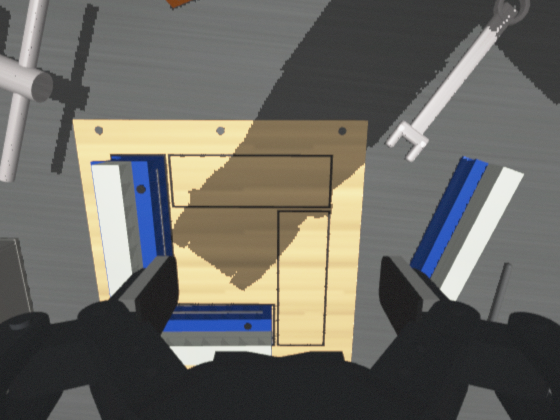

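The wrist view shows die_a in the right outline at px (130,215), its near end level with the near outline. The near and left outlines are free, and die_c is at (465,240). Going for die_c.

>>> play_rows(
  rotation=[
    [0,0,1],
    [0,0,4],
    [0,0,7],
    [0,0,10],
    [0,0,13],
    [0,0,16],
    [0,0,19],
    [0,0,19],
    [0,0,19],
    [0,0,19],
  ],
  delta_pos=[
    [-0.008,0.03,0],
    [-0.016,0.06,0],
    [-0.024,0.09,0.005],
    [-0.032,0.12,0.01],
    [-0.04,0.15,0.02],
    [-0.046,0.18,0.03],
    [-0.05,0.2,0.04],
    [-0.052,0.203,0.06],
    [-0.052,0.203,0.08],
    [-0.052,0.203,0.08],
  ],
  fingers=[1,1,1,1,1,1,1,1,1,1],
)

```text
t: 24.28
ee_pos: [0.4503, -0.0627, 0.3212]
orientation: [-0.354, -3.118, 0.0]
force: [-1.4, -0.5, 1.2]
finger_gap: 0.0851
finger_force: 0.0
```

```bash
python3 - <<'E'
from plan import *
plan((.446,-.0612,.0485,76.8))
w=arm.snapshot("wrist");pickle.dump(w,open("w10.pkl","wb"))
print("dc wrist (y bias +2)",tongue(w,(278,150)))
t=arm.snapshot("top");pickle.dump(t,open("t10.pkl","wb"))
C=cloud(t);m=(C[...,2]>.096)&(C[...,2]<.109);m[:,:300]=0;m[:,430:]=0;m[:140]=0;m[260:]=0
n,l,st,c=cv2.connectedComponentsWithStats(m.astype(np.uint8))
for i in range(1,n):
    if st[i,4]>100: r=tongue(t,tuple(c[i].round().astype(int)));print("da",r,skid(r["c"]))
r=tongue(t,(372,173));print("laid",r,skid(r["c"]))
E
```

```text
t 24.28 tcp [ 0.4503 -0.0627  0.3212] F [-1.4 -0.5  1.2] gap 0.0851 ff 0.0 q6 0.09
(0.446, -0.0612, 0.0485, 76.8) d [0.0041 0.0006 0.1178] rot [-0.04 -0.21  0.25]
dc wrist (y bias +2) {'c': (458.5, -62.2), 'z': 52.7, 'size': (22.0, 159.8), 'yaw': -13.2}
da {'c': (484.5, -402.9), 'z': 102.1, 'size': (159.7, 24.3), 'yaw': 6.0} [-29.9 -81.7]
laid {'c': (591.8, -338.7), 'z': 86.3, 'size': (23.2, 159.6), 'yaw': -83.7} [ 83.5 -28.8]
```

>>> play_rows(
  rotation=[
    [0,0,0.2],
    [0,0,0.2],
    [0,0,0.2],
    [0,0,0.2],
    [0,0,0.2],
    [0,0,0.2],
    [0,0,0.2],
    [0,0,0.2],
    [0,0,0.2],
    [0,0,0.2],
  ],
  delta_pos=[
    [0.003,0.0005,0.02],
    [0.003,0.0005,0.045],
    [0.003,0.0005,0.07],
    [0.003,0.0005,0.09],
    [0.003,0.0005,0.105],
    [0.003,0.0005,0.112],
    [0.003,0.0005,0.116],
    [0.003,0.0005,0.1175],
    [0.003,0.0005,0.1175],
    [0.003,0.0005,0.1175],
  ],
  fingers=[1,1,1,1,1,1,1,1,1,1],
)

```text
t: 25.22
ee_pos: [0.4486, -0.0622, 0.2069]
orientation: [0.362, 3.119, -0.0]
force: [-0.0, 0.2, -0.3]
finger_gap: 0.0852
finger_force: 0.0
```

>>> play_rows(
  rotation=[
    [0,0,0],
    [0,0,0],
    [0,0,0],
    [0,0,0],
    [0,0,0],
    [0,0,0],
    [0,0,0],
    [0,0,0],
    [0,0,0],
    [0,0,0],
  ],
  delta_pos=[
    [0,0,0],
    [0,0,0],
    [0,0,0],
    [0,0,0],
    [0,0,0],
    [0,0,0],
    [0,0,0],
    [0,0,0],
    [0,0,0],
    [0,0,0],
  ],
  fingers=[0,-0.2,-0.4,-0.6,-1,-1,-1,-1,-1,-1],
)

```text
t: 26.05
ee_pos: [0.4481, -0.0619, 0.2062]
orientation: [0.361, 3.121, 0.001]
force: [-2.0, 2.0, 4.9]
finger_gap: 0.0208
finger_force: 59.5
```

```bash
python3 - <<'E'
from plan import *
plan((.36,.0,.16,76.8),(.327,.335,.15,78.9))
E
```

```text
t 26.05 tcp [ 0.4481 -0.0619  0.2062] F [-2.   2.   4.9] gap 0.0208 ff 59.5 q6 0.09
(0.36, 0.0, 0.16, 76.8) d [ 0.0999  0.0402 -0.1088] rot [ 0.02  0.01 -0.01]
(0.327, 0.335, 0.15, 78.9) d [ 0.2085  0.3588 -0.0987] rot [ 0.02  0.01 -2.11]
```

>>> play_rows(
  rotation=[
    [0,0,0],
    [0,0,0],
    [0,0,0],
    [0,0,0],
    [0,0,0],
    [0,0,0],
    [0,0,0],
    [0,0,0],
    [0,0,0],
    [0,0,0],
  ],
  delta_pos=[
    [0,0,-0.01],
    [0,0,-0.03],
    [0,0,-0.055],
    [0,0,-0.08],
    [0.01,0.005,-0.095],
    [0.03,0.012,-0.1],
    [0.05,0.025,-0.1],
    [0.07,0.04,-0.1],
    [0.09,0.06,-0.1],
    [0.11,0.085,-0.1],
  ],
  fingers=[-1,-1,-1,-1,-1,-1,-1,-1,-1,-1],
)

```text
t: 26.88
ee_pos: [0.359, 0.046, 0.3055]
orientation: [-0.364, -3.119, 0.001]
force: [1.6, 0.4, -4.7]
finger_gap: 0.0207
finger_force: 59.7
```

>>> play_rows(
  rotation=[
    [0,0,0],
    [0,0,0],
    [0,0,0],
    [0,0,-0.5],
    [0,0,-1],
    [0,0,-1.5],
    [0,0,-2],
    [0,0,-2.1],
    [0,0,-2.1],
    [0,0,-2.1],
  ],
  delta_pos=[
    [0.013,0.033,0],
    [0.025,0.066,0],
    [0.037,0.1,0],
    [0.05,0.135,0],
    [0.062,0.17,0],
    [0.074,0.205,0],
    [0.086,0.24,0],
    [0.094,0.265,0],
    [0.098,0.274,0],
    [0.098,0.274,0],
  ],
  fingers=[-1,-1,-1,-1,-1,-1,-1,-1,-1,-1],
)

```text
t: 27.72
ee_pos: [0.3271, 0.3369, 0.3051]
orientation: [-0.3, -3.126, 0.001]
force: [0.4, -0.2, -4.5]
finger_gap: 0.0207
finger_force: 60.0
```

```bash
python3 - <<'E'
from plan import *
plan((.329,.335,.082,78.9))
w=arm.snapshot("wrist");pickle.dump(w,open("w11.pkl","wb"))
o=arm.get_obs();Rm=R.from_rotvec(o["orientation"]).as_matrix()
z=o["ee_pos"][2]-.1542;g=w["img"].min(axis=2)
C=cloud(w);col=C[:,280,2];top=[v for v in range(60,200) if abs(col[v]-z)<.006][0];print("top row",top,((plane(w,[(280,top)],z)-o["ee_pos"])@Rm).round(4),"z",(col[150:230:16]-z).round(4))
E
```

```text
t 27.72 tcp [0.3271 0.3369 0.3051] F [ 0.4 -0.2 -4.5] gap 0.0207 ff 60.0 q6 0.99
(0.329, 0.335, 0.082, 78.9) d [-0.0022 -0.0015  0.0681] rot [-0.05 -0.05  0.14]
top row 104 [[0.0699 0.0039 0.1543]] z [0.001  0.0019 0.0006 0.0003 0.0015]
```

>>> play_rows(
  rotation=[
    [0,0,0],
    [0,0,0],
    [0,0,0],
    [0,0,0],
    [0,0,0],
    [0,0,0],
    [0,0,0],
    [0,0,0],
    [0,0,0],
    [0,0,0],
  ],
  delta_pos=[
    [-0.001,-0.0015,0.02],
    [-0.002,-0.0015,0.045],
    [-0.002,-0.0015,0.065],
    [-0.015,-0.0015,0.068],
    [-0.035,-0.0015,0.068],
    [-0.055,-0.0015,0.068],
    [-0.075,-0.0015,0.068],
    [-0.09,-0.0015,0.068],
    [-0.0945,-0.0015,0.068],
    [-0.0945,-0.0015,0.068],
  ],
  fingers=[-1,-1,-1,-1,-1,-1,-1,-1,-1,-1],
)

```text
t: 28.6
ee_pos: [0.4215, 0.3143, 0.2382]
orientation: [0.308, 3.126, -0.0]
force: [-0.7, 0.1, -4.2]
finger_gap: 0.0206
finger_force: 60.1
```

```bash
python3 - <<'E'
from plan import *
plan((.4195,.3172,.0672,78.9))
E
```

```text
t 28.6 tcp [0.4215 0.3143 0.2382] F [-0.7  0.1 -4.2] gap 0.0206 ff 60.1 q6 0.84
(0.4195, 0.3172, 0.0672, 78.9) d [0.0025 0.0024 0.016 ] rot [ 0.    0.02 -0.16]
```

>>> play_rows(
  rotation=[
    [0,0,0],
    [0,0,0],
    [0,0,0],
    [0,0,0],
    [0,0,0],
    [0,0,0],
    [0,0,0],
    [0,0,0],
    [0,0,0],
    [0,0,0],
  ],
  delta_pos=[
    [0.002,0.0015,0.004],
    [0.002,0.0015,0.008],
    [0.002,0.0015,0.012],
    [0.002,0.0015,0.014],
    [0.002,0.0015,0.015],
    [0.002,0.0015,0.0155],
    [0.002,0.0015,0.0155],
    [0.002,0.0015,0.0155],
    [0.002,0.0015,0.0155],
    [0.002,0.0015,0.0155],
  ],
  fingers=[-1,-1,-1,-1,-1,-1,-1,-1,-1,-1],
)

```text
t: 29.43
ee_pos: [0.4185, 0.3173, 0.2225]
orientation: [0.304, 3.127, 0.0]
force: [0.8, 0.2, -5.1]
finger_gap: 0.0204
finger_force: 60.1
```

```bash
python3 - <<'E'
from plan import *
plan((.4195,.3172,.0672,78.9))
E
```

```text
t 29.43 tcp [0.4185 0.3173 0.2225] F [ 0.8  0.2 -5.1] gap 0.0204 ff 60.1 q6 0.84
(0.4195, 0.3172, 0.0672, 78.9) d [-0.001   0.0001  0.0003] rot [ 0.01  0.01 -0.02]
```

>>> play_rows(
  rotation=[
    [0,0,0],
    [0,0,0],
    [0,0,0],
    [0,0,0],
    [0,0,0],
    [0,0,0],
    [0,0,0],
    [0,0,0],
    [0,0,0],
    [0,0,0],
  ],
  delta_pos=[
    [-0.001,0,0.0005],
    [-0.001,0,0.001],
    [-0.001,0,0.001],
    [-0.001,0,0.001],
    [-0.001,0,0.001],
    [-0.001,0,0.001],
    [-0.001,0,0.001],
    [-0.001,0,0.001],
    [-0.001,0,0.001],
    [-0.001,0,0.001],
  ],
  fingers=[-1,-1,-1,-1,-1,-0.3,-0.1,0.1,0.1,0.1],
)

```text
t: 30.27
ee_pos: [0.4195, 0.317, 0.2215]
orientation: [0.305, 3.127, 0.0]
force: [0.3, 0.3, 0.2]
finger_gap: 0.0471
finger_force: 0.0
```

>>> play_rows(
  rotation=[
    [0,0,0],
    [0,0,0],
    [0,0,0],
    [0,0,0],
    [0,0,0],
    [0,0,0],
    [0,0,0],
    [0,0,0],
    [0,0,0],
    [0,0,0],
  ],
  delta_pos=[
    [0,0,-0.01],
    [0,0,-0.03],
    [0,0,-0.06],
    [0,0,-0.09],
    [0,0,-0.12],
    [0,0,-0.15],
    [0,0,-0.18],
    [0,0,-0.21],
    [0,0,-0.225],
    [0,0,-0.225],
  ],
  fingers=[0.1,0.1,0.1,0.1,0.1,0.1,0,-0.5,-1,-1],
)

```text
t: 31.1
ee_pos: [0.4196, 0.3171, 0.451]
orientation: [0.304, 3.122, 0.007]
force: [-0.2, -0.8, 0.1]
finger_gap: 0.007
finger_force: 0.0
```

```bash
python3 - <<'E'
from plan import *
plan((.5863,.2848,.42,78.9),off=0)
w=arm.snapshot("wrist");print(tongue(w,(278,170)))
E
```

```text
t 31.1 tcp [0.4196 0.3171 0.451 ] F [-0.2 -0.8  0.1] gap 0.007 ff 0.0 q6 0.84
(0.5863, 0.2848, 0.42, 78.9) d [-0.1697  0.0003  0.0317] rot [ 0.27  0.25 -0.02]
{'c': (429.1, 317.0), 'z': 68.8, 'size': (22.0, 159.0), 'yaw': -11.1}
```

>>> play_rows(
  rotation=[
    [0,0,0],
    [0,0,0],
    [0,0,0],
    [0,0,0],
    [0,0,0],
    [0,0,0],
    [0,0,0],
    [0,0,0],
    [0,0,0],
    [0,0,0],
  ],
  delta_pos=[
    [-0.02,0,0],
    [-0.05,0,0],
    [-0.08,0,0],
    [-0.11,0,0],
    [-0.14,0,0],
    [-0.16,0,0],
    [-0.17,0.001,0],
    [-0.17,0.001,0.01],
    [-0.17,0.001,0.02],
    [-0.17,0.001,0.026],
  ],
  fingers=[-1,-1,-1,-1,-1,-1,-1,-1,-1,-1],
)

```text
t: 31.98
ee_pos: [0.5865, 0.2849, 0.4179]
orientation: [-0.305, -3.124, 0.003]
force: [-0.4, -0.3, 0.3]
finger_gap: -0.0001
finger_force: 0.0
```

>>> play_rows(
  rotation=[
    [0,0,0],
    [0,0,0],
    [0,0,0],
    [0,0,0],
    [0,0,0],
    [0,0,0],
    [0,0,0],
    [0,0,0],
    [0,0,0],
    [0,0,0],
  ],
  delta_pos=[
    [0,0,0.005],
    [0,0,0.01],
    [0,0,0.015],
    [0,0,0.02],
    [0,0,0.025],
    [0,0,0.03],
    [0,0,0.035],
    [0,0,0.04],
    [0,0,0.045],
    [0,0,0.045],
  ],
  fingers=[-1,-1,-1,-1,-1,-1,-1,-1,-1,-1],
)

```text
t: 32.82
ee_pos: [0.5864, 0.2853, 0.3744]
orientation: [-0.304, -3.126, 0.001]
force: [-2.1, -0.5, 3.2]
finger_gap: -0.0001
finger_force: 1.5
```

```bash
python3 - <<'E'
from plan import *
plan((.5863,.2848,.3604,78.9),off=0)
E
```

```text
t 32.82 tcp [0.5864 0.2853 0.3744] F [-2.1 -0.5  3.2] gap -0.0001 ff 1.5 q6 0.65
(0.5863, 0.2848, 0.3604, 78.9) d [-0.     -0.0005  0.014 ] rot [-0.03 -0.04 -0.02]
```

>>> play_rows(
  rotation=[
    [0,0,0],
    [0,0,0],
    [0,0,0],
    [0,0,0],
    [0,0,0],
    [0,0,0],
    [0,0,0],
    [0,0,0],
    [0,0,0],
    [0,0,0],
  ],
  delta_pos=[
    [0,0,0.003],
    [0,0,0.006],
    [0,0,0.009],
    [0,0,0.011],
    [0,0,0.012],
    [0,0,0.013],
    [0,0,0.0135],
    [0,0,0.014],
    [0,0,0.0143],
    [0,0,0.0145],
  ],
  fingers=[-1,-1,-1,-1,-1,-1,-1,-1,-1,-1],
)

```text
t: 33.65
ee_pos: [0.5864, 0.2852, 0.361]
orientation: [0.304, 3.127, 0.0]
force: [-1.1, 0.2, 3.8]
finger_gap: 0.0
finger_force: 1.9
```

>>> play_rows(
  rotation=[
    [0,0,0],
    [0,0,0],
    [0,0,0],
    [0,0,0],
    [0,0,0],
    [0,0,0],
    [0,0,0],
    [0,0,0],
    [0,0,0],
    [0,0,0],
  ],
  delta_pos=[
    [0,0,0.0005],
    [0,0,0.0005],
    [0,0,0.0005],
    [0,0,0.0005],
    [0,0,0.0005],
    [0,0,0.0005],
    [0,0,0.0005],
    [0,0,0.0005],
    [0,0,0.0005],
    [0,0,0.0005],
  ],
  fingers=[-1,-1,-1,-1,-1,-1,-1,-1,-1,-1],
)

```text
t: 34.48
ee_pos: [0.5864, 0.2852, 0.3605]
orientation: [0.304, 3.127, 0.0]
force: [-0.3, -0.3, 4.5]
finger_gap: 0.0001
finger_force: 2.1
```

Just reaching contact; press about 1 mm more and hold.

>>> play_rows(
  rotation=[
    [0,0,0],
    [0,0,0],
    [0,0,0],
    [0,0,0],
    [0,0,0],
    [0,0,0],
    [0,0,0],
    [0,0,0],
    [0,0,0],
    [0,0,0],
  ],
  delta_pos=[
    [0,0,0.0004],
    [0,0,0.0008],
    [0,0,0.001],
    [0,0,0.001],
    [0,0,0.001],
    [0,0,0.001],
    [0,0,0.001],
    [0,0,0.001],
    [0,0,0.001],
    [0,0,0.001],
  ],
  fingers=[-1,-1,-1,-1,-1,-1,-1,-1,-1,-1],
)

```text
t: 35.32
ee_pos: [0.5863, 0.2852, 0.3604]
orientation: [0.304, 3.126, 0.001]
force: [-2.5, 0.4, 10.7]
finger_gap: -0.0003
finger_force: 5.2
```

>>> play_rows(
  rotation=[
    [0,0,0],
    [0,0,0],
    [0,0,0],
    [0,0,0],
    [0,0,0],
    [0,0,0],
    [0,0,0],
    [0,0,0],
    [0,0,0],
    [0,0,0],
  ],
  delta_pos=[
    [0,0,0],
    [0,0,0],
    [0,0,0],
    [0,0,0],
    [0,0,0],
    [0,0,0],
    [0,0,0],
    [0,0,0],
    [0,0,0],
    [0,0,0],
  ],
  fingers=[-1,-1,-1,-1,-1,-1,-1,-1,-1,-1],
)

```text
t: 36.15
ee_pos: [0.5864, 0.2852, 0.3604]
orientation: [0.304, 3.126, 0.001]
force: [-2.7, -0.5, 10.8]
finger_gap: 0.0001
finger_force: 5.2
```

>>> play_rows(
  rotation=[
    [0,0,0],
    [0,0,0],
    [0,0,0],
    [0,0,0],
    [0,0,0],
    [0,0,0],
    [0,0,0],
    [0,0,0],
    [0,0,0],
    [0,0,0],
  ],
  delta_pos=[
    [0,0,-0.005],
    [0,0,-0.012],
    [0,0,-0.02],
    [0,0,-0.028],
    [0,0,-0.036],
    [0,0,-0.044],
    [0,0,-0.055],
    [0,0,-0.07],
    [0,0,-0.09],
    [0,0,-0.092],
  ],
  fingers=[-1,-1,-1,-1,-1,-1,-1,-1,-1,-1],
)

```text
t: 36.98
ee_pos: [0.5865, 0.285, 0.4549]
orientation: [0.304, 3.124, 0.002]
force: [0.4, -0.7, 1.4]
finger_gap: -0.0001
finger_force: 0.0
```

>>> play_rows(
  rotation=[
    [0,0,0],
    [0,0,0],
    [0,0,0],
    [0,0,0],
    [0,0,0],
    [0,0,0],
    [0,0,0],
    [0,0,0],
    [0,0,0],
    [0,0,0],
  ],
  delta_pos=[
    [0.03,0,0],
    [0.065,0,0],
    [0.1,0,0],
    [0.135,0,0],
    [0.16,0,0],
    [0.17,0,0.01],
    [0.17,0,0.03],
    [0.17,0,0.06],
    [0.17,0,0.09],
    [0.17,0,0.12],
  ],
  fingers=[-0.5,0,0.2,0.2,0.2,0.2,0.2,0.2,0.2,0.2],
)

```text
t: 37.82
ee_pos: [0.4192, 0.3177, 0.3303]
orientation: [0.304, 3.126, -0.0]
force: [0.5, 0.1, 0.2]
finger_gap: 0.0514
finger_force: 0.0
```

```bash
python3 - <<'E'
from plan import *
plan((.4195,.3172,.0668,78.9))
t=arm.snapshot("top");cv2.imwrite("pics/t12.png",cv2.resize(t["img"][140:265,300:425,::-1],None,fx=4.6,fy=4.6,interpolation=2));pickle.dump(t,open("t12.pkl","wb"))
E
```

```text
t 37.82 tcp [0.4192 0.3177 0.3303] F [0.5 0.1 0.2] gap 0.0514 ff 0.0 q6 0.84
(0.4195, 0.3172, 0.0668, 78.9) d [-0.0004 -0.0004  0.1085] rot [-0.01  0.03 -0.01]
```

View pics/t12.png

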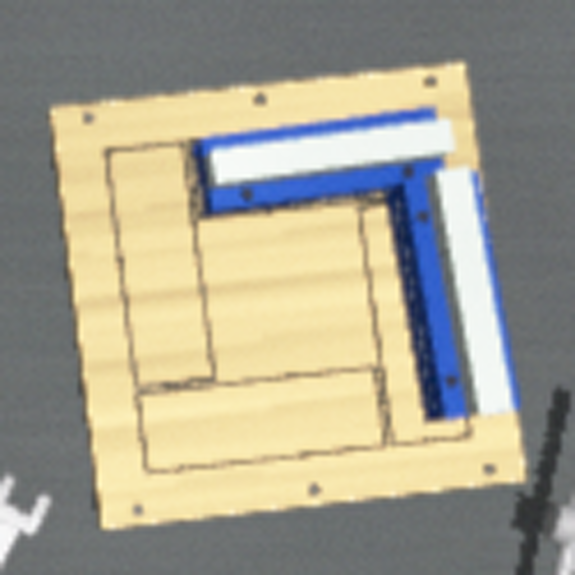

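The top crop shows die_a has since been knocked: it now lies off its outline to the right and farther away (its outline lines show at (372,300) and (430,440)). The left and near outlines are free. I'll lay die_c first, then put die_a back.

>>> play_rows(
  rotation=[
    [0,0,0],
    [0,0,0],
    [0,0,0],
    [0,0,0],
    [0,0,0],
    [0,0,0],
    [0,0,0],
    [0,0,0],
    [0,0,0],
    [0,0,0],
  ],
  delta_pos=[
    [0,-0.0005,0.025],
    [0,-0.0005,0.05],
    [0,-0.0005,0.075],
    [0,-0.0005,0.092],
    [0,-0.0005,0.102],
    [0,-0.0005,0.106],
    [0,-0.0005,0.108],
    [0,-0.0005,0.108],
    [0,-0.0005,0.108],
    [0,-0.0005,0.108],
  ],
  fingers=[0.2,0.2,0.2,0.2,0.2,0.2,0.2,0.2,0.2,0.2],
)

```text
t: 38.7
ee_pos: [0.4198, 0.3177, 0.2245]
orientation: [0.304, 3.126, 0.002]
force: [0.0, -0.1, -0.5]
finger_gap: 0.0513
finger_force: 0.0
```

```bash
python3 - <<'E'
from plan import *
plan((.4195,.3172,.0668,78.9))
t=pickle.load(open("t12.pkl","rb"))
r=tongue(t,(300+102,140+65),dz=.004);print("da",r,skid(r["c"]))
r=tongue(t,(372,173),dz=.004);print("laid",r,skid(r["c"]))
E
```

```text
t 38.7 tcp [0.4198 0.3177 0.2245] F [ 0.  -0.1 -0.5] gap 0.0513 ff 0.0 q6 0.84
(0.4195, 0.3172, 0.0668, 78.9) d [ 0.0002 -0.0006  0.0027] rot [ 0.06  0.06 -0.02]
da {'c': (498.0, -423.4), 'z': 102.4, 'size': (157.2, 23.0), 'yaw': 6.7} [ -18.5 -103.4]
laid {'c': (592.6, -338.4), 'z': 86.1, 'size': (22.9, 159.4), 'yaw': -82.5} [ 84.3 -28.6]
```

>>> play_rows(
  rotation=[
    [0,0,0],
    [0,0,0],
    [0,0,0],
    [0,0,0],
    [0,0,0],
    [0,0,0],
    [0,0,0],
    [0,0,0],
    [0,0,0],
    [0,0,0],
  ],
  delta_pos=[
    [0,-0.0005,0.001],
    [0,-0.0005,0.0025],
    [0,-0.0005,0.0025],
    [0,-0.0005,0.0025],
    [0,-0.0005,0.0025],
    [0,-0.0005,0.0025],
    [0,-0.0005,0.0025],
    [0,-0.0005,0.0025],
    [0,-0.0005,0.0025],
    [0,-0.0005,0.0025],
  ],
  fingers=[0.2,0.2,0.2,0,-0.3,-0.6,-1,-1,-1,-1],
)

```text
t: 39.53
ee_pos: [0.4194, 0.3172, 0.2211]
orientation: [0.304, 3.127, 0.001]
force: [-1.0, 2.2, 4.5]
finger_gap: 0.0208
finger_force: 59.4
```

>>> play_rows(
  rotation=[
    [0,0,0],
    [0,0,0],
    [0,0,0],
    [0,0,0],
    [0,0,0],
    [0,0,0],
    [0,0,0],
    [0,0,0],
    [0,0,0],
    [0,0,0],
  ],
  delta_pos=[
    [0,0,0],
    [0,0,0],
    [0,0,-0.004],
    [0,0,-0.01],
    [0.005,0,-0.014],
    [0.02,0,-0.015],
    [0.045,0,-0.015],
    [0.07,0,-0.015],
    [0.095,0,-0.015],
    [0.1,0,-0.015],
  ],
  fingers=[-1,-1,-1,-1,-1,-1,-1,-1,-1,-1],
)

```text
t: 40.37
ee_pos: [0.3172, 0.3357, 0.2356]
orientation: [-0.302, -3.124, 0.003]
force: [-0.5, -0.9, -5.0]
finger_gap: 0.0206
finger_force: 59.2
```

```bash
python3 - <<'E'
from plan import *
plan((.32,.335,.185,78.9),(.37,.1,.185,95.9),(.46,-.15,.185,95.9))
w=arm.snapshot("wrist");o=arm.get_obs();Rm=R.from_rotvec(o["orientation"]).as_matrix()
C=cloud(w);col=C[:,280,2];z=np.median(col[150:230]);top=[v for v in range(60,200) if abs(col[v]-z)<.006][0];print("top row",top,((plane(w,[(280,top)],z)-o["ee_pos"])@Rm).round(4),(col[150:230:16]-z).round(4))
t=arm.snapshot("top")
for dz in (.004,.006):
    r=tongue(t,(300+102,140+65),dz=dz);print("da",r,skid(r["c"]))
    r=tongue(t,(372,173),dz=dz);print("laid",r,skid(r["c"]))
    r=tongue(pickle.load(open("t10.pkl","rb")),(372,173),dz=dz);print("laid10",r,skid(r["c"]))
E
```

```text
t 40.37 tcp [0.3172 0.3357 0.2356] F [-0.5 -0.9 -5. ] gap 0.0206 ff 59.2 q6 1.01
(0.32, 0.335, 0.185, 78.9) d [-0.0026 -0.0004 -0.1044] rot [-0.13 -0.17  0.07]
(0.37, 0.1, 0.185, 95.9) d [-0.0966 -0.2215 -0.1041] rot [ -0.11  -0.18 -16.93]
(0.46, -0.15, 0.185, 95.9) d [-0.2328 -0.4496 -0.104 ] rot [ -0.11  -0.18 -16.93]
top row 103 [[0.0707 0.0018 0.1526]] [-0.0009 -0.0001  0.0005 -0.0008 -0.0001]
da {'c': (497.9, -422.6), 'z': 102.3, 'size': (158.9, 23.6), 'yaw': 7.6} [ -18.5 -102.6]
laid {'c': (592.5, -337.0), 'z': 86.6, 'size': (22.5, 153.8), 'yaw': -82.8} [ 84.3 -27.2]
laid10 {'c': (592.1, -338.9), 'z': 86.5, 'size': (22.3, 159.2), 'yaw': -83.6} [ 83.8 -29.1]
da {'c': (497.7, -422.4), 'z': 102.3, 'size': (159.4, 24.1), 'yaw': 7.6} [ -18.7 -102.4]
laid {'c': (592.8, -338.6), 'z': 86.3, 'size': (22.7, 159.9), 'yaw': -82.7} [ 84.5 -28.8]
laid10 {'c': (591.8, -338.7), 'z': 86.3, 'size': (23.2, 159.6), 'yaw': -83.7} [ 83.5 -28.8]
```

>>> play_rows(
  rotation=[
    [0,0,0],
    [0,0,0],
    [0,0,0],
    [0,0,-2],
    [0,0,-4],
    [0,0,-6],
    [0,0,-8],
    [0,0,-10],
    [0,0,-12],
    [0,0,-14],
  ],
  delta_pos=[
    [0,0,-0.02],
    [0,0,-0.05],
    [-0.005,-0.01,-0.075],
    [-0.015,-0.035,-0.095],
    [-0.03,-0.065,-0.104],
    [-0.043,-0.095,-0.104],
    [-0.056,-0.125,-0.104],
    [-0.07,-0.155,-0.104],
    [-0.083,-0.185,-0.104],
    [-0.097,-0.22,-0.104],
  ],
  fingers=[-1,-1,-1,-1,-1,-1,-1,-1,-1,-1],
)

```text
t: 41.3
ee_pos: [0.3745, 0.1002, 0.3403]
orientation: [-0.082, 3.139, 0.0]
force: [0.6, -0.1, -4.8]
finger_gap: 0.0207
finger_force: 60.1
```

```bash
python3 - <<'E'
from plan import *
plan((.5172,-.2324,.17,95.9))
E
```

```text
t 41.3 tcp [0.3745 0.1002 0.3403] F [ 0.6 -0.1 -4.8] gap 0.0207 ff 60.1 q6 0.21
(0.5172, -0.2324, 0.17, 95.9) d [-0.1251 -0.3396  0.0154] rot [ 0.01  0.07 -2.91]
```

>>> play_rows(
  rotation=[
    [0,0,-1],
    [0,0,-2],
    [0,0,-3],
    [0,0,-3],
    [0,0,-3],
    [0,0,-3],
    [0,0,-3],
    [0,0,-3],
    [0,0,-3],
    [0,0,-3],
  ],
  delta_pos=[
    [-0.012,-0.035,0],
    [-0.024,-0.07,0],
    [-0.038,-0.105,0],
    [-0.051,-0.14,0],
    [-0.064,-0.175,0],
    [-0.077,-0.21,0],
    [-0.09,-0.245,0],
    [-0.103,-0.28,0],
    [-0.115,-0.312,0],
    [-0.124,-0.338,0],
  ],
  fingers=[-1,-1,-1,-1,-1,-1,-1,-1,-1,-1],
)

```text
t: 42.13
ee_pos: [0.5156, -0.2329, 0.3397]
orientation: [-0.158, 3.137, -0.002]
force: [0.5, 0.8, -4.2]
finger_gap: 0.0209
finger_force: 60.1
```

>>> play_rows(
  rotation=[
    [0,0,0],
    [0,0,0],
    [0,0,0],
    [0,0,0],
    [0,0,0],
    [0,0,0],
    [0,0,0],
    [0,0,0],
    [0,0,0],
    [0,0,0],
  ],
  delta_pos=[
    [0,0,0.005],
    [0,0,0.015],
    [0,0,0.03],
    [0,0,0.045],
    [0,0,0.06],
    [0,0,0.07],
    [0,0,0.07],
    [0,0,0.07],
    [0,0,0.07],
    [0,0,0.07],
  ],
  fingers=[-1,-1,-1,-1,-1,-1,-1,-1,-1,-1],
)

```text
t: 42.97
ee_pos: [0.5152, -0.2296, 0.271]
orientation: [-0.161, 3.136, -0.001]
force: [-0.7, 0.4, -3.5]
finger_gap: 0.0207
finger_force: 60.4
```

```bash
python3 - <<'E'
from plan import *
plan((.5172,-.2324,.0851,95.9))
w=arm.snapshot("wrist");cv2.imwrite("pics/w13.png",w["img"][:,:,::-1]);pickle.dump(w,open("w13.pkl","wb"))
E
```

```text
t 42.97 tcp [ 0.5152 -0.2296  0.271 ] F [-0.7  0.4 -3.5] gap 0.0207 ff 60.4 q6 -0.52
(0.5172, -0.2324, 0.0851, 95.9) d [-0.0017 -0.0029  0.0309] rot [-0.05  0.08 -0.01]
```

View pics/w13.png

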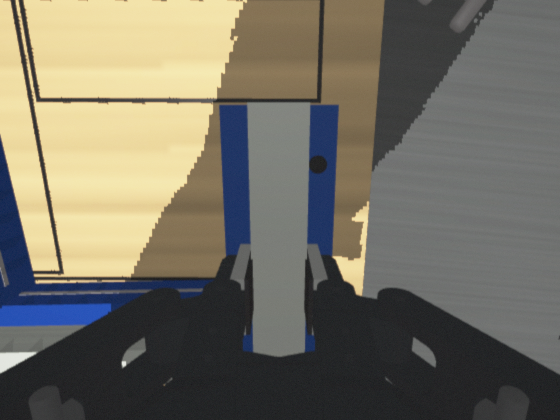

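The wrist view shows die_c over the left side. The near outline's corner is at px (321,100), the right outline's far corner at (62,272), and the deck edge at col 370-380.

```bash
python3 - <<'E'
from plan import *
w=pickle.load(open("w13.pkl","rb"))
p=plane(w,[(320.5,100),(62,272),(379,80),(371,180)],.035)[:,:2]*1000
print(skid(p),"expect (-58,109.5)(52,-58)(.,145)(.,145), wrist bias +2.5 in y")
o=arm.get_obs();Rm=R.from_rotvec(o["orientation"]).as_matrix()
z=o["ee_pos"][2]-.153;e=plane(w,[(248.5,102.5),(310.5,102.5)],z);print(((e-o["ee_pos"])@Rm).round(4))
E
```

```text
[[-55.4 113.6]
 [ 54.5 -56.3]
 [-66.4 147. ]
 [ -7.9 146.5]] expect (-58,109.5)(52,-58)(.,145)(.,145), wrist bias +2.5 in y
[[ 0.0696 -0.0087  0.1529]
 [ 0.0696  0.013   0.1529]]
```

>>> play_rows(
  rotation=[
    [0,0,0],
    [0,0,0],
    [0,0,0],
    [0,0,0],
    [0,0,0],
    [0,0,0],
    [0,0,0],
    [0,0,0],
    [0,0,0],
    [0,0,0],
  ],
  delta_pos=[
    [-0.003,-0.003,0.004],
    [-0.003,-0.003,0.01],
    [-0.003,-0.003,0.016],
    [-0.003,-0.003,0.022],
    [-0.003,-0.003,0.026],
    [-0.003,-0.003,0.028],
    [-0.003,-0.003,0.0285],
    [-0.003,-0.003,0.0285],
    [-0.003,-0.003,0.0285],
    [-0.003,-0.003,0.0285],
  ],
  fingers=[-1,-1,-1,-1,-1,-1,-1,-1,-1,-1],
)

```text
t: 43.85
ee_pos: [0.5183, -0.2324, 0.2418]
orientation: [-0.161, 3.137, -0.001]
force: [0.1, -0.2, -4.4]
finger_gap: 0.0208
finger_force: 60.5
```

```bash
python3 - <<'E'
from plan import *
plan((.5187,-.2323,.0851,95.9))
E
```

```text
t 43.85 tcp [ 0.5183 -0.2324  0.2418] F [ 0.1 -0.2 -4.4] gap 0.0208 ff 60.5 q6 -0.52
(0.5187, -0.2323, 0.0851, 95.9) d [-0.0005  0.      0.0017] rot [-0.02  0.03 -0.02]
```

>>> play_rows(
  rotation=[
    [0,0,0],
    [0,0,0],
    [0,0,0],
    [0,0,0],
    [0,0,0],
    [0,0,0],
    [0,0,0],
    [0,0,0],
    [0,0,0],
    [0,0,0],
  ],
  delta_pos=[
    [0,0,0.001],
    [0,0,0.002],
    [0,0,0.002],
    [0,0,0.002],
    [0,0,0.002],
    [0,0,0.002],
    [0,0,0.002],
    [0,0,0.002],
    [0,0,0.002],
    [0,0,0.002],
  ],
  fingers=[-1,-1,-1,-1,-1,-1,-0.3,0,0.1,0.1],
)

```text
t: 44.68
ee_pos: [0.5182, -0.2324, 0.2394]
orientation: [-0.161, 3.137, -0.0]
force: [-0.3, -0.5, 0.2]
finger_gap: 0.0471
finger_force: 0.0
```

>>> play_rows(
  rotation=[
    [0,0,0],
    [0,0,0],
    [0,0,0],
    [0,0,0],
    [0,0,0],
    [0,0,0],
    [0,0,0],
    [0,0,0],
    [0,0,0],
    [0,0,0],
  ],
  delta_pos=[
    [0,0,-0.01],
    [0,0,-0.03],
    [0,0,-0.055],
    [0,0,-0.085],
    [0,0,-0.115],
    [0.01,0.02,-0.13],
    [0.03,0.05,-0.13],
    [0.06,0.08,-0.13],
    [0.09,0.11,-0.13],
    [0.12,0.14,-0.13],
  ],
  fingers=[0.1,0.1,0.1,0.1,0.1,0.1,0.1,0.1,0.1,0.1],
)

```text
t: 45.52
ee_pos: [0.3846, -0.1058, 0.3699]
orientation: [-0.161, 3.137, -0.0]
force: [-0.4, 0.0, 1.6]
finger_gap: 0.0468
finger_force: 0.0
```

```bash
python3 - <<'E'
from plan import *
t=arm.snapshot("top");cv2.imwrite("pics/t14.png",cv2.resize(t["img"][140:265,300:425,::-1],None,fx=4.6,fy=4.6,interpolation=2));pickle.dump(t,open("t14.pkl","wb"))
for n,uv in(("da",(402,205)),("laid",(372,173)),("dc",(330,190))):
    r=tongue(t,uv);print(n,r,skid(r["c"]))
r=tongue(t,(402,205));c=np.array(r["c"])/1000;a=np.radians(r["yaw"])
plan((c[0],c[1],.24,r["yaw"]+90))
E
```

```text
da {'c': (498.1, -422.3), 'z': 102.3, 'size': (158.5, 24.3), 'yaw': 7.6} [ -18.3 -102.4]
laid {'c': (592.5, -338.4), 'z': 86.2, 'size': (23.3, 161.5), 'yaw': -82.8} [ 84.2 -28.6]
dc {'c': (550.9, -210.8), 'z': 62.8, 'size': (107.9, 16.1), 'yaw': 6.1} [ 55.9 102.6]
t 45.57 tcp [ 0.3783 -0.1025  0.3694] F [-9.   2.9 -1.2] gap 0.0472 ff 0.0 q6 -0.37
(np.float64(0.49810000000000004), np.float64(-0.4223), 0.24, 97.6) d [-0.0863 -0.3303 -0.0271] rot [ 0.19 -0.29 -1.72]
```

View pics/t14.png

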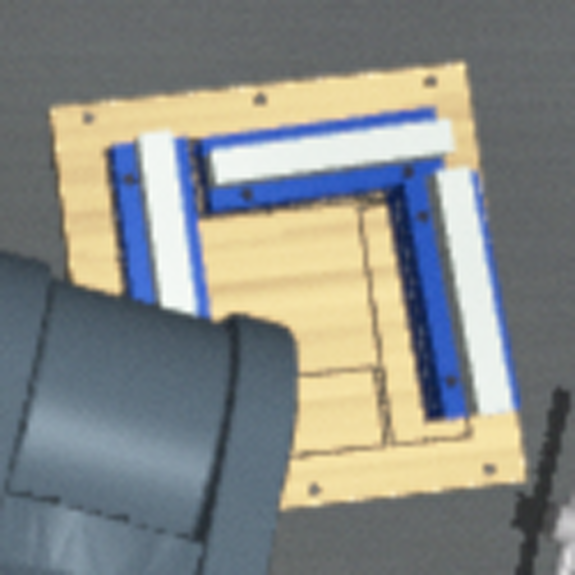

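Die_c lies in the left outline (top crop px (160,230)). Die_a is still displaced on the deck, px (445,290). Regrasping die_a. That was my last picture (one over the limit, in fact), so from here I check by numbers only.

>>> play_rows(
  rotation=[
    [0,0,0],
    [0,0,-0.5],
    [0,0,-1],
    [0,0,-1.7],
    [0,0,-1.7],
    [0,0,-1.7],
    [0,0,-1.7],
    [0,0,-1.7],
    [0,0,-1.7],
    [0,0,-1.7],
  ],
  delta_pos=[
    [-0.009,-0.035,-0.01],
    [-0.018,-0.07,-0.02],
    [-0.027,-0.105,-0.027],
    [-0.036,-0.14,-0.027],
    [-0.045,-0.175,-0.027],
    [-0.054,-0.21,-0.027],
    [-0.063,-0.245,-0.027],
    [-0.072,-0.28,-0.027],
    [-0.078,-0.31,-0.027],
    [-0.078,-0.33,-0.027],
  ],
  fingers=[0.2,0.2,0.5,1,1,1,1,1,1,1],
)

```text
t: 46.4
ee_pos: [0.4984, -0.4297, 0.3964]
orientation: [-0.206, 3.134, -0.001]
force: [-0.5, 1.4, -0.0]
finger_gap: 0.0854
finger_force: 0.0
```

>>> play_rows(
  rotation=[
    [0,0,0],
    [0,0,0],
    [0,0,0],
    [0,0,0],
    [0,0,0],
    [0,0,0],
    [0,0,0],
    [0,0,0],
    [0,0,0],
    [0,0,0],
  ],
  delta_pos=[
    [0,0,0.01],
    [0,0,0.02],
    [0,0,0.03],
    [0,0,0.03],
    [0,0,0.03],
    [0,0,0.03],
    [0,0,0.03],
    [0,0,0.03],
    [0,0,0.03],
    [0,0,0.03],
  ],
  fingers=[1,1,1,1,1,1,1,1,1,1],
)

```text
t: 47.23
ee_pos: [0.4976, -0.427, 0.3669]
orientation: [-0.208, 3.134, -0.001]
force: [0.2, 0.8, -0.0]
finger_gap: 0.0853
finger_force: 0.0
```

```bash
python3 - <<'E'
from plan import *
plan((.4872,-.4248,.0995,97.6))
w=arm.snapshot("wrist");pickle.dump(w,open("w15.pkl","wb"));print(tongue(w,(278,180)))
E
```

```text
t 47.23 tcp [ 0.4976 -0.427   0.3669] F [ 0.2  0.8 -0. ] gap 0.0853 ff 0.0 q6 -0.84
(0.4872, -0.4248, 0.0995, 97.6) d [0.0101 0.0036 0.1124] rot [-0.03  0.02 -0.02]
{'c': (499.2, -422.1), 'z': 103.7, 'size': (159.0, 22.0), 'yaw': 7.5}
```

>>> play_rows(
  rotation=[
    [0,0,0],
    [0,0,0],
    [0,0,0],
    [0,0,0],
    [0,0,0],
    [0,0,0],
    [0,0,0],
    [0,0,0],
    [0,0,0],
    [0,0,0],
  ],
  delta_pos=[
    [0.01,0.0033,0.01],
    [0.01,0.0033,0.03],
    [0.01,0.0033,0.055],
    [0.01,0.0033,0.08],
    [0.01,0.0033,0.097],
    [0.01,0.0033,0.105],
    [0.01,0.0033,0.109],
    [0.01,0.0033,0.112],
    [0.01,0.0033,0.112],
    [0.01,0.0033,0.112],
  ],
  fingers=[0.3,0.3,0.3,0.3,0.3,0.3,0.3,0.3,0.3,0.3],
)

```text
t: 48.12
ee_pos: [0.4875, -0.4254, 0.2555]
orientation: [-0.208, 3.134, -0.002]
force: [-0.9, 0.6, 0.1]
finger_gap: 0.0558
finger_force: 0.0
```

```bash
python3 - <<'E'
from plan import *
plan((.4872,-.425,.0992,97.6))
E
```

```text
t 48.12 tcp [ 0.4875 -0.4254  0.2555] F [-0.9  0.6  0.1] gap 0.0558 ff 0.0 q6 -0.85
(0.4872, -0.425, 0.0992, 97.6) d [0.0003 0.0004 0.0013] rot [-0.07  0.05 -0.02]
```

>>> play_rows(
  rotation=[
    [0,0,0],
    [0,0,0],
    [0,0,0],
    [0,0,0],
    [0,0,0],
    [0,0,0],
    [0,0,0],
    [0,0,0],
    [0,0,0],
    [0,0,0],
  ],
  delta_pos=[
    [0,0,0.001],
    [0,0,0.001],
    [0,0,0.001],
    [0,0,0.001],
    [0,0,0.001],
    [0,0,0.001],
    [0,0,0.001],
    [0,0,0.001],
    [0.001,0,0.001],
    [0.002,0,0.001],
  ],
  fingers=[0,-0.3,-0.6,-1,-1,-1,-1,-1,-1,-1],
)

```text
t: 48.95
ee_pos: [0.4863, -0.4255, 0.2543]
orientation: [-0.208, 3.131, -0.002]
force: [7.2, 0.3, 4.0]
finger_gap: 0.0209
finger_force: 60.1
```

>>> play_rows(
  rotation=[
    [0,0,0],
    [0,0,0],
    [0,0,0],
    [0,0,0],
    [0,0,0],
    [0,0,0.5],
    [0,0,1],
    [0,0,1.7],
    [0,0,1.7],
    [0,0,1.7],
  ],
  delta_pos=[
    [0.002,0,0],
    [0.003,0,-0.001],
    [0.003,0,-0.006],
    [0.003,0,-0.015],
    [0.003,0,-0.025],
    [0.003,0,-0.03],
    [0.003,0,-0.03],
    [0.003,0,-0.03],
    [0.003,0,-0.03],
    [0.003,0,-0.03],
  ],
  fingers=[-1,-1,-1,-1,-1,-1,-1,-1,-1,-1],
)

```text
t: 49.78
ee_pos: [0.4821, -0.4256, 0.2831]
orientation: [0.161, -3.137, -0.001]
force: [0.7, -0.5, -6.1]
finger_gap: 0.0205
finger_force: 59.1
```

```bash
python3 - <<'E'
from plan import *
o=arm.get_obs()
w=arm.snapshot("wrist");Rm=R.from_rotvec(o["orientation"]).as_matrix()
C=cloud(w);col=C[:,280,2];z=np.median(col[150:230]);top=[v for v in range(60,200) if abs(col[v]-z)<.006][0];print("top row",top,((plane(w,[(280,top)],z)-o["ee_pos"])@Rm).round(4),(col[150:230:16]-z).round(4))
plan((.4755,-.4060,.0992,95.9))
E
```

```text
top row 108 [[0.0677 0.0022 0.1506]] [ 0.0004 -0.0009 -0.0001 -0.0001  0.0015]
t 49.83 tcp [ 0.4821 -0.4257  0.283 ] F [ 0.3 -0.1 -5.9] gap 0.0206 ff 59.1 q6 -0.83
(0.4755, -0.406, 0.0992, 95.9) d [0.0046 0.0202 0.0288] rot [ 0.03 -0.04 -0.02]
```

>>> play_rows(
  rotation=[
    [0,0,0],
    [0,0,0],
    [0,0,0],
    [0,0,0],
    [0,0,0],
    [0,0,0],
    [0,0,0],
    [0,0,0],
    [0,0,0],
    [0,0,0],
  ],
  delta_pos=[
    [0.002,0.007,0],
    [0.004,0.014,0],
    [0.0046,0.02,0],
    [0.0046,0.02,0.005],
    [0.0046,0.02,0.012],
    [0.0046,0.02,0.019],
    [0.0046,0.02,0.024],
    [0.0046,0.02,0.026],
    [0.0046,0.02,0.026],
    [0.0046,0.02,0.026],
  ],
  fingers=[-1,-1,-1,-1,-1,-1,-1,-1,-1,-1],
)

```text
t: 50.67
ee_pos: [0.4757, -0.4065, 0.2572]
orientation: [0.161, -3.137, -0.0]
force: [-0.3, 0.0, -6.2]
finger_gap: 0.021
finger_force: 59.2
```

```bash
python3 - <<'E'
from plan import *
plan((.4755,-.4060,.0992,95.9))
E
```

```text
t 50.67 tcp [ 0.4757 -0.4065  0.2572] F [-0.3  0.  -6.2] gap 0.021 ff 59.2 q6 -0.81
(0.4755, -0.406, 0.0992, 95.9) d [0.0001 0.0005 0.003 ] rot [ 0.01 -0.02 -0.03]
```

>>> play_rows(
  rotation=[
    [0,0,0],
    [0,0,0],
    [0,0,0],
    [0,0,0],
    [0,0,0],
    [0,0,0],
    [0,0,0],
    [0,0,0],
    [0,0,0],
    [0,0,0],
  ],
  delta_pos=[
    [0,0.0005,0.001],
    [0,0.0005,0.002],
    [0,0.0005,0.0032],
    [0,0.0005,0.0035],
    [0,0.0005,0.0035],
    [0,0.0005,0.0035],
    [0,0.0005,0.0035],
    [0,0.0005,0.0035],
    [0,0.0005,0.0035],
    [0,0.0005,0.0035],
  ],
  fingers=[-1,-1,-1,-1,-1,-1,-0.3,0,0.1,0.1],
)

```text
t: 51.5
ee_pos: [0.4757, -0.4059, 0.2544]
orientation: [-0.161, 3.137, -0.001]
force: [-0.5, 0.0, -0.6]
finger_gap: 0.047
finger_force: 0.0
```

>>> play_rows(
  rotation=[
    [0,0,0],
    [0,0,0],
    [0,0,0],
    [0,0,0],
    [0,0,0],
    [0,0,0],
    [0,0,0],
    [0,0,0],
    [0,0,0],
    [0,0,0],
  ],
  delta_pos=[
    [0,0,-0.01],
    [0,0,-0.03],
    [0,0,-0.055],
    [0,0,-0.085],
    [0,0,-0.115],
    [0.01,0.02,-0.14],
    [0.03,0.05,-0.15],
    [0.05,0.08,-0.15],
    [0.07,0.11,-0.15],
    [0.09,0.145,-0.15],
  ],
  fingers=[0.1,0.1,0.1,0.1,0.1,0.1,0.1,0.1,0.1,0.1],
)

```text
t: 52.33
ee_pos: [0.3701, -0.27, 0.4049]
orientation: [-0.16, 3.136, -0.002]
force: [0.3, 0.3, 0.6]
finger_gap: 0.047
finger_force: 0.0
```

>>> play_rows(
  rotation=[
    [0,0,0],
    [0,0,0],
    [0,0,0],
    [0,0,0],
    [0,0,0],
    [0,0,0],
    [0,0,0],
    [0,0,0],
    [0,0,0],
    [0,0,0],
  ],
  delta_pos=[
    [0.005,0.035,0],
    [0.01,0.07,0],
    [0.015,0.105,0],
    [0.02,0.14,0],
    [0.025,0.175,0],
    [0.03,0.21,0],
    [0.03,0.245,0],
    [0.03,0.28,0],
    [0.03,0.31,0],
    [0.03,0.31,0],
  ],
  fingers=[0.1,0.1,0.1,0.1,0.1,0.1,0.1,0.1,0.1,0.1],
)

```text
t: 53.17
ee_pos: [0.3087, 0.0382, 0.405]
orientation: [-0.17, 3.135, 0.002]
force: [-0.8, -1.0, 0.2]
finger_gap: 0.0467
finger_force: 0.0
```

```bash
cat > chk.py <<'E'
from plan import *
plan()
t=arm.snapshot("top");pickle.dump(t,open("t16.pkl","wb"))
for n,uv in(("da",(397,208)),("laid",(372,173)),("dc",(336,195))):
    r=tongue(t,uv,dz=.005);print(n,r,skid(r["c"]))
G=t["img"].astype(float).mean(2)[150:260,310:420].ravel();hs=cv2.cvtColor(t["img"],cv2.COLOR_RGB2HSV)[150:260,310:420].reshape(-1,3)
v,u=np.mgrid[150:260,310:420];P=np.c_[u.ravel(),v.ravel()]
blue=(hs[:,0]>100)&(hs[:,0]<130)&(hs[:,1]>110)
# blue ledge extents, at ledge height, in skid coords
C=cloud(t)[150:260,310:420].reshape(-1,3)
for n,z,cx,cy in (("da",.079,-29,-84),("dc",.063,29,84),("laid",.063,84,-29)):
    q=skid(plane(t,P,z)[:,:2]*1000);m=blue&(abs(C[:,2]-z)<.004)&(abs(q[:,0]-cx)<100)&(abs(q[:,1]-cy)<100)
    m&=(abs(q[:,1]-cy)<45) if n!="laid" else (abs(q[:,0]-cx)<45)
    print(n,"ledge min/max",q[m].min(0),q[m].max(0),m.sum())
E
python3 chk.py
```

```text
t 53.17 tcp [0.3087 0.0382 0.405 ] F [-0.8 -1.   0.2] gap 0.0467 ff 0.0 q6 0.01
da {'c': (485.2, -403.4), 'z': 102.0, 'size': (156.5, 24.3), 'yaw': 6.2} [-29.2 -82.2]
laid {'c': (592.8, -339.3), 'z': 86.5, 'size': (22.7, 159.4), 'yaw': -82.8} [ 84.4 -29.5]
dc {'c': (526.6, -230.4), 'z': 86.3, 'size': (159.4, 23.1), 'yaw': 6.0} [29.8 85.6]
da ledge min/max [-106.8 -107. ] [ 50.4 -56.9] 274
dc ledge min/max [-48.9  39.3] [108.5 110.8] 347
laid ledge min/max [  39.1 -107.1] [110.   67.4] 363
```

```bash
python3 chk.py | sed -n 2,4p; python3 -c "
from workcell import arm
print(arm.hand_in())"
```

```text
da {'c': (486.1, -403.8), 'z': 102.2, 'size': (158.2, 23.5), 'yaw': 6.1} [-28.4 -82.7]
laid {'c': (592.8, -338.6), 'z': 86.1, 'size': (22.7, 159.9), 'yaw': -82.8} [ 84.5 -28.8]
dc {'c': (526.6, -230.7), 'z': 86.7, 'size': (159.3, 22.5), 'yaw': 5.9} [29.7 85.3]
the job is handed in; nothing more can be done
None
```

Job handed in at about 53 s: die_a, then die_c (the only loose dies present) were gauged and laid in the right and left outlines, each within about 2 mm by the top camera; a knock moved die_a off its outline after it was laid, so I re-laid it, and die_laid reads about 1° and 1 mm off its earlier reading (perhaps the knock) and was left alone; I viewed 15 pictures, one over the limit of 14.

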